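# Pack the tile-adhesion site kit into its carrier

### The arm

A 6-joint arm with a two-finger parallel gripper is mounted at the origin on a cart in front of the work surface, level with it; the furniture and walls round the work are solid. World frame = base frame: x ahead of the robot, y to its left, z up, the work surface at z = 0. Lengths are in mm, angles in degrees, forces in N, time in s.
With the tool pointing down it reaches from about 300 to 775 mm from the base axis. Payload 14.6 kg.
Tool frame: the origin (TCP) lies at the very end of the fingers, on their centre line; the grasp point (between the pads) lies 19 mm behind it; z points along the fingers, y is the line along which they close (so a half turn about z gives the same grasp; the last joint's range is limited). The gripper opens to 94 mm and grips with 3 to 60 N. Pads are 16 mm wide; open, the fingers measure 119 mm over their backs; the gripper's body (75 mm by 177 mm) begins 78 mm behind the grasp point.
Start: joints at [72.33, 17.183, 87.147, -0, 75.671, -3.816], TCP at [131.696, 533.99, 205.446] pointing down, gripper open.
Joint ranges: [-173.82, 173.82], [-45.26, 126.66], [13.44, 144.39], [-59.66, 239.66], [0, 175.72], [-146.38, 146.38]. Speed limits (degrees/s): [127.2, 127.2, 147.25, 180, 180, 180].

### API

Orientations are given as a 3x3 rotation matrix whose columns are the frame's x, y, z axes.
In Python, from cell import env gives the robot as it stands. The module is installed in compiled form; this text tells all that it offers.
- The arm moves only by the tool step_arm, never from a script. Its argument "plan" is a list of rows, each a list of 3 entries, a list of its own where there are three numbers: the opening, from 0 (shut) to 1 (fully open), then the shift along the tool's x, y, z in mm, then the turn about the tool's z in rad. In form: [[claw, [x, y, z], spin], ...]. A call has exactly 5 rows; each row shifts and turns the commanded pose from where the row before left it, along the tool's axes as they then stand; what a row does not reach is not made up. A row lasts 1/8 s, in which the tool goes at most 62.5 mm and 10.7 degrees, less where a joint would pass 70% of its speed; a pose out of reach is approached as far as the arm can. A call with a gripper value outside its range is refused whole. The fingers move at their own pace and stop on an object; the grip force is fixed at half the most. Time passes only in rows, so rows that do not move let the fingers close, or fill a call up. It gives the time, the measured TCP pose, the force, the opening and the grip force at its end, in the units of the state.
- env.state(): the state, without advancing time (a new reading comes with each control period).
- env.get_image(name): name is "side" or "top" or "wrist"; returns the picture (400x640x3 uint8, red, green, blue); there is no depth.
- env.camera_info(name): a dict with "intrinsics" (3x3 intrinsics, pixels), "xyz" and "attitude" of the camera in the world. Camera axes: x right, y up, looking along -z (the intrinsics and any distortion apply to the point x, -y, -z); pixel columns grow to the right and rows downward; lengths in mm; the calibration is good to about 2 mm. A picture is of the moment at which its call begins: read the wrist's pose just before it. camera_info takes no time and is no camera call; for the wrist camera it gives the pose at the moment of the call.
- env.job_done(): hands the job in; it is judged then, once.
The state is a dict: "time": time; "joint_pos": joint angles; "joint_velocities": joint speeds; "joint_torque": joint torques, N m; "position": TCP position; "tcp_rot": TCP orientation; "ft_force": force on the tool from outside, world axes, zero at the start; "ft_torque": the same for the moment, N m; "width": finger opening in mm; "finger_force": force on a finger pad.
Only numpy, scipy, OpenCV 4.12 (cv2) and the standard library are available. Lean on these libraries where they do the work, as an engineer would, in place of code of your own. Each camera call takes 0.05 s, during which the arm holds its last target. There are 200 camera calls.

### The job

Pack the tile-adhesion kit for the site: lift the pile of four tiles off the battens all together and put it into the carrier's tile bay, its end tucked under the fixed lip and the pile lying flat on the runners; then turn the keeper round over the pile until it points straight along the bay. Stand the blue mixing cups, however many there are, nested in one another in a single upright stack in the carrier's round well, and leave the other things on the table where they are.

Things in the scene. Friction and masses are not known exactly. Their poses are not given: they have to be found in the camera images.
- carrier: Dark green sheet-steel carrier tray, fixed on the table. Origin: on the table under the centre of the tile bay; x along the tray to the cup well, z up. Base plate 4 mm thick, x = -86 to +160 mm, y = -52 to +52; end flanges 24 mm high. Tile bay inside: x = -58 to +58, y = -29.5 to +29.5. End wall at x = -58 (4 mm thick): 40 mm high over the table.
- lip (a point): Middle of the inner edge of the fixed hold-down lip, x = +48.5 mm, underside 46 mm over the table (28 mm over the runners). The lip juts 9.5 mm inward, over the bay's whole width, from the end wall whose inner face is at x = +58 mm (49 mm high). So the pile cannot go straight down: tilt it, this end low, slide the end under the lip, then lower the other end.
- bay (a point): Centre of the tile bay, level with the tops of its two rubber runners (18 mm over the table), which lie across it at x = +-35 to +-49 mm. Axes as the carrier. Side walls (3.5 mm thick, 46 mm high, tops flared outward) stand only at the corners, |x| = 34 to 58 mm; between them are gaps 68 mm wide for fingers, open down to the base plate and out to the tray's edges.
- well (a point): Centre of the cup well on the base plate (4 mm over the table), 122 mm from the bay centre along the carrier's x. A dark green steel sleeve, 60 mm inside and 66 mm outside diameter, stands round it, its top 34 mm over the table; the first cup goes into it, foot on the base plate, its rim band 6 mm clear above the sleeve. Axes as the carrier.
- keeper (a joint): Steel turn button on a post at the bay end opposite the lip; turns level about an upright pivot at x = -68, y = 0 mm of the carrier. 0 rad: closed, its arm pointing along +x over the pile; grows to 2.3 rad turning by +y outward. Starts open at 1.4 to 2.2, stays where left, turns with about 1.5 N at the lug. Arm 48 x 18 x 4 mm, underside 44 mm over the table, 2 mm over a pile lying flat.
- keeper_lug (a point): Middle of the keeper's upright black thumb lug, 40 mm from the pivot: a round peg 13 mm in diameter standing on the arm from 48 to 68 mm above the table (this point is at 58 mm).
- battens: Two light wooden battens fixed on the table, each 18 (x) x 72 (y) x 14 mm, at x = +-38 mm of this origin (on the table, between them); the pile lies across them, its length along this x axis, and fingers can pass down between the battens beside the pile's middle.
- tile_1: Tile specimen, terracotta with white glazed top, 110 (x) x 54 (y) x 6 mm (z), about 80 g, loose. Origin: centre of the underside, z up. The four tiles start as one squared pile, 24 mm high, lying on the battens, tile_1 lowest, tile_4 at the top.
- tile_2: Tile specimen, terracotta with white glazed top, 110 (x) x 54 (y) x 6 mm (z), about 80 g, loose. Origin: centre of the underside, z up. The four tiles start as one squared pile, 24 mm high, lying on the battens, tile_1 lowest, tile_4 at the top.
- tile_3: Tile specimen, terracotta with white glazed top, 110 (x) x 54 (y) x 6 mm (z), about 80 g, loose. Origin: centre of the underside, z up. The four tiles start as one squared pile, 24 mm high, lying on the battens, tile_1 lowest, tile_4 at the top.
- tile_4: Tile specimen, terracotta with white glazed top, 110 (x) x 54 (y) x 6 mm (z), about 80 g, loose. Origin: centre of the underside, z up. The four tiles start as one squared pile, 24 mm high, lying on the battens, tile_1 lowest, tile_4 at the top.
- cup_1: Blue plastic mixing cup, open top, 56 mm high: tapers from 43 mm at the foot to 55 mm, then a straight rim band of 66 mm outside diameter from 36 to 56 mm up. A cup set in another sinks until its band rests on the lower rim, 20 mm higher than it, 1 to 2 mm play all round. 60 g. Origin: centre of the underside, z axis up. Three to five cups are present; absent ones read None.
- cup_2: Blue plastic mixing cup, open top, 56 mm high: tapers from 43 mm at the foot to 55 mm, then a straight rim band of 66 mm outside diameter from 36 to 56 mm up. A cup set in another sinks until its band rests on the lower rim, 20 mm higher than it, 1 to 2 mm play all round. 60 g. Origin: centre of the underside, z axis up. Three to five cups are present; absent ones read None.
- cup_3: Blue plastic mixing cup, open top, 56 mm high: tapers from 43 mm at the foot to 55 mm, then a straight rim band of 66 mm outside diameter from 36 to 56 mm up. A cup set in another sinks until its band rests on the lower rim, 20 mm higher than it, 1 to 2 mm play all round. 60 g. Origin: centre of the underside, z axis up. Three to five cups are present; absent ones read None.
- cup_4: Blue plastic mixing cup, open top, 56 mm high: tapers from 43 mm at the foot to 55 mm, then a straight rim band of 66 mm outside diameter from 36 to 56 mm up. A cup set in another sinks until its band rests on the lower rim, 20 mm higher than it, 1 to 2 mm play all round. 60 g. Origin: centre of the underside, z axis up. Three to five cups are present; absent ones read None.
- cup_5: Blue plastic mixing cup, open top, 56 mm high: tapers from 43 mm at the foot to 55 mm, then a straight rim band of 66 mm outside diameter from 36 to 56 mm up. A cup set in another sinks until its band rests on the lower rim, 20 mm higher than it, 1 to 2 mm play all round. 60 g. Origin: centre of the underside, z axis up. Three to five cups are present; absent ones read None.
- tape: Yellow tape measure, 59 x 83 x 31 mm, behind the carrier. A bystander; leave it.
- weight: Brass-coloured balance weight, 54 mm across, 46 mm high, behind the carrier. A bystander; leave it.
- tin: Aluminium moisture tin, 64 mm across, 37 mm high, behind the carrier. A bystander; leave it.
- marker: Blue marker pen, 134 mm long, 16 mm thick, at the front edge of the table. A bystander; leave it.

How it is judged (in metres and radians):
On the way, in this order (a step that is already met when the one before it is completed fails the run):
1. the four tiles are lifted off the battens together (height (world z) of each of tile_1, tile_2, tile_3, tile_4 above 0.045 m), for 0.2 s.
2. all four tiles lie flat in the tile bay, one end under the lip (x of tile_1 in the frame of bay between -0.0045 and 0.0045 m and y of tile_1 in the frame of bay between -0.004 and 0.004 m and z of tile_1 in the frame of bay between -0.003 and 0.0205 m and angle between each of tile_1, tile_2, tile_3, tile_4's own z axis and vertical below 0.06 rad and linear speed of each of tile_1, tile_2, tile_3, tile_4 below 0.03 m/s and x of tile_2 in the frame of bay between -0.0045 and 0.0045 m and y of tile_2 in the frame of bay between -0.004 and 0.004 m and z of tile_2 in the frame of bay between -0.003 and 0.0205 m and x of tile_3 in the frame of bay between -0.0045 and 0.0045 m and y of tile_3 in the frame of bay between -0.004 and 0.004 m and z of tile_3 in the frame of bay between -0.003 and 0.0205 m and x of tile_4 in the frame of bay between -0.0045 and 0.0045 m and y of tile_4 in the frame of bay between -0.004 and 0.004 m and z of tile_4 in the frame of bay between -0.003 and 0.0205 m), for 0.2 s.
3. the keeper is turned over the pile (value of joint keeper below 0.15 rad), for 0.2 s.
At the end, for the whole second after the job is handed in: Tiles flat (0.06 rad) in the bay, within 4.5 mm along, 4 mm across of its centre, undersides at most 20.5 mm over the runners; keeper under 0.15 rad; every cup upright (0.1 rad), within 8 mm of the well centre line, foot at most 85 mm over the base plate; tiles and cups at rest (all of step 2 and value of joint keeper below 0.15 rad and horizontal distance between each of cup_1, cup_2, cup_3, cup_4, cup_5 and well below 0.008 m and angle between each of cup_1, cup_2, cup_3, cup_4, cup_5's own z axis and vertical below 0.1 rad and z of cup_1 in the frame of well between -0.004 and 0.085 m and linear speed of each of cup_1, cup_2, cup_3, cup_4, cup_5 below 0.03 m/s and z of cup_2 in the frame of well between -0.004 and 0.085 m and z of cup_3 in the frame of well between -0.004 and 0.085 m and z of cup_4 in the frame of well between -0.004 and 0.085 m and z of cup_5 in the frame of well between -0.004 and 0.085 m); the robot touches nothing.
It fails at once if the tape is pushed more than 40 mm (distance of tape from where it was at the start of the episode above 0.04 m).
It fails at once if the weight is pushed more than 40 mm (distance of weight from where it was at the start of the episode above 0.04 m).
It fails at once if the tin is pushed more than 40 mm (distance of tin from where it was at the start of the episode above 0.04 m).
It fails at once if the marker is pushed more than 40 mm (distance of marker from where it was at the start of the episode above 0.04 m).
Of cup_1, cup_2, cup_3, cup_4, cup_5 only 3 to 5 are there at a start; the rules pass over those that are not, and their reading is None.
At some moment in a run one of cup_1, cup_2, cup_3, cup_4, cup_5 may be knocked a few centimetres aside while the robot is not near it.
It also fails if it takes over 210 s, if anything falls off the work surface, if the arm or the gripper's body presses on something with over 40 N, if the wrist force passes 120 N, or if a joint passes its speed limit or range.

## Working session

There is one attempt and no reset: what is moved stays moved. The work goes in short steps, Python scripts to look and compute and a tool call to move; the robot and the scene stay as the last step left them, time stands still between calls to the robot, and variables do not carry over. Pictures are saved under pics/ and viewed, at most 14 in all, crops included, and the job is handed in when it is done.

Besides the shell and the picture viewer there is one more tool, called after ">>>" as name(argument=value, ...) on one line, values as JSON. step_arm: Moves the arm, as the interface text tells. Its arguments: {"type":"object","properties":{"plan":{"type":"array","items":{"type":"array"}}},"required":["plan"]}

```bash
mkdir -p pics; python3 - <<'E'
from cell import env
import cv2,numpy as np
for n in ("top","side"):
    cv2.imwrite(f"pics/{n}0.png",env.get_image(n)[:,:,::-1])
    i=env.camera_info(n);print(n,i)
s=env.state();print(s)
E
```

```text
top {'intrinsics': array([[477.86771128,   0.        , 315.11004289],
       [  0.        , 477.86771128, 201.15137651],
       [  0.        ,   0.        ,   1.        ]]), 'xyz': array([ 399.99258115, -250.22113472, 1096.82514045]), 'attitude': array([[ 2.83340512e-04,  9.86509095e-01, -1.63706216e-01],
       [-9.99838805e-01, -2.65942453e-03, -1.77564505e-02],
       [-1.79522642e-02,  1.63684859e-01,  9.86349321e-01]])}
side {'intrinsics': array([[478.14699906,   0.        , 329.66234181],
       [  0.        , 478.14699906, 195.86000732],
       [  0.        ,   0.        ,   1.        ]]), 'xyz': array([277.26778412, 634.14218006, 484.12000419]), 'attitude': array([[-0.94400464,  0.13564446, -0.30075875],
       [-0.32991404, -0.37852523,  0.86479788],
       [ 0.00346027,  0.91559775,  0.40208058]])}
{'time': 0.1, 'joint_pos': array([ 7.23288253e+01,  1.72112225e+01,  8.71756870e+01, -1.31938584e-03,
        7.56698258e+01, -3.81473102e+00]), 'joint_velocities': array([ 0.07428278,  0.00548408, -0.13908959,  0.09143267,  0.09945904,
        0.05706823]), 'joint_torque': array([ 1.64318983e-03, -5.32645476e+01, -3.53285336e+01,  7.09679537e-02,
        2.35953648e-02, -5.08026960e-05]), 'position': array([131.64859701, 533.7790555 , 204.96257027]), 'tcp_rot': array([[-9.70900184e-01,  2.39484351e-01, -2.79325865e-04],
       [ 2.39484510e-01,  9.70899720e-01, -9.50266058e-04],
       [ 4.36235540e-05, -9.89507709e-04, -9.99999509e-01]]), 'ft_force': array([-0.55657594, -0.79710742,  1.32167728]), 'ft_torque': array([0.04010025, 0.00132085, 0.06673748]), 'finger_force': 0.0, 'width': 93.96210479863117}
```

View pics/top0.png

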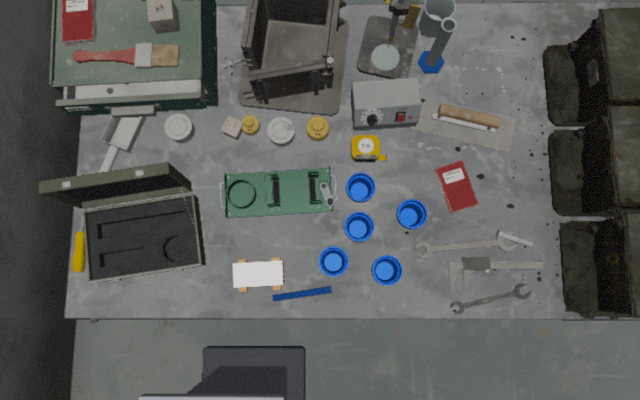

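View pics/side0.png

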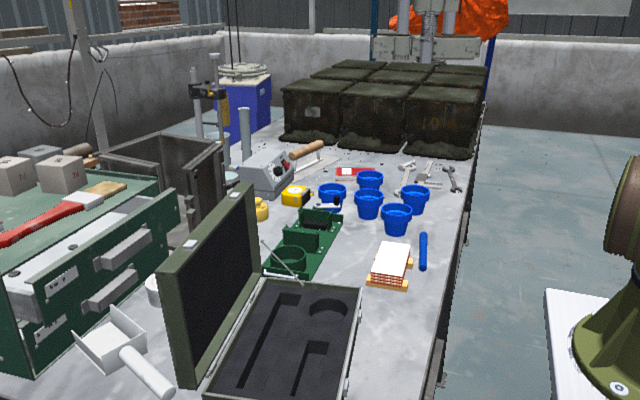

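The top view shows the carrier centred near (280,193), with its well at (240,194) and its keeper at (326,190). The tile pile is at (258,274) with the marker just below it. There are five cups, at (360,188), (359,227), (411,214), (333,262) and (386,270). The side view agrees with this.

```bash
cat > h.py <<'E'
from cell import env
import cv2,numpy as np
def ray(info,px):
    K,R,c=info["intrinsics"],np.array(info["attitude"]),np.array(info["xyz"])
    p=np.linalg.inv(K)@np.array([px[0],px[1],1.0]); return c,R@np.array([p[0],-p[1],-p[2]])
def onz(info,px,z):
    c,d=ray(info,px); return (c+d*(z-c[2])/d[2])[:2]
def proj(info,P):
    q=np.array(info["attitude"]).T@(np.array(P,float)-info["xyz"]); q=info["intrinsics"]@np.array([q[0],-q[1],-q[2]]); return q[:2]/q[2]
def snap(n):
    i=env.camera_info(n); return i,env.get_image(n)
def mask(im,lo,hi):
    return cv2.inRange(cv2.cvtColor(im,cv2.COLOR_RGB2HSV),np.array(lo),np.array(hi))
def blobs(m,amin):
    cs,_=cv2.findContours(m,cv2.RETR_EXTERNAL,cv2.CHAIN_APPROX_NONE)
    return [c for c in cs if cv2.contourArea(c)>amin]
BLUE=((100,120,60),(125,255,255)); GREEN=((60,60,30),(88,255,200)); WHITE=((0,0,190),(180,40,255))
def cups(i,im,z=56,amin=300):
    out=[]
    for c in blobs(mask(im,*BLUE),amin):
        (x,y),(a,b),_=cv2.fitEllipse(c)
        if max(a,b)/min(a,b)<1.35: out.append(((x,y),(a,b),onz(i,(x,y),z)))
    return out
def shift(P,yaw=None):
    """world target of TCP -> tool-axis shift, spin to bring tool y to angle yaw (deg, mod 180)"""
    s=env.state();R=s["tcp_rot"];d=R.T@(np.array(P,float)-s["position"])
    a=np.degrees(np.arctan2(R[1,1],R[0,1])); sp=None
    if yaw is not None: sp=np.radians((a-yaw+90)%180-90)
    return d.round(1),a.round(2),sp
E
python3 - <<'E'
from h import *
i,im=snap("top")
for c in cups(i,im): print("cup",np.round(c[0],1),np.round(c[1],1),c[2].round(1))
for c in blobs(mask(im,*GREEN),600): r=cv2.minAreaRect(c);print("g",np.round(r[0],1),np.round(r[1],1),r[2],onz(i,r[0],4))
for c in blobs(mask(im,*WHITE),500):
    r=cv2.minAreaRect(c);print("w",np.round(r[0],1),np.round(r[1],1),r[2],[onz(i,p,38).round(1) for p in cv2.boxPoints(r)])
print({k:onz(i,p,z).round(1) for k,p,z in (("well",(240,194),34),("pile",(258,274),38),("keeper",(326,190),48),("marker",(274,298),8))})
E
```

```text
cup [386.8 269.9] [29.3 30.3] [ 422.5 -385.8]
cup [333.3 261.1] [29.1 29.8] [ 441.2 -270.7]
cup [358.7 226.4] [29.1 29.3] [ 516.6 -326.8]
cup [411.7 213.6] [29.2 29.8] [ 544.5 -443. ]
cup [360.1 186.9] [28.4 28.8] [ 604.5 -331.2]
g [277.6 192.4] [ 44.1 107.1] 87.1658935546875 [ 602.15383225 -143.07021995]
g [202.4  63. ] [ 54.4 122.5] 24.702430725097656 [924.66084856  45.24822932]
w [257.3 273.6] [24.8 48.7] 86.72950744628906 [array([438.8, -48.5]), array([ 444.8, -155.9]), array([ 391.1, -159.7]), array([385. , -53.1])]
{'well': array([593.3, -60.8]), 'pile': array([ 413.9, -105.8]), 'keeper': array([ 599.2, -255.7]), 'marker': array([ 361.2, -138.7])}
```

>>> step_arm(plan=[[0.8,[-28.5,-36.9,-3],0],[0.8,[-28.5,-36.9,-3],0],[0.8,[-28.5,-36.9,-3],0],[0.8,[-28.5,-36.9,-3],0],[0.8,[-28.5,-36.9,-3],0]])

```text
time: 0.78
position: [226.1, 319.3, 220.5]
tcp_rot: [[-0.971, 0.239, 0.0], [0.239, 0.971, -0.0], [-0.0, -0.0, -1.0]]
ft_force: [1.0, -0.0, 0.5]
width: 75.3
finger_force: 0.0
```

>>> step_arm(plan=[[0.8,[-28.5,-36.9,-3],0],[0.8,[-28.5,-36.9,-3],0],[0.8,[-28.5,-36.9,-3],0],[0.8,[-28.5,-36.9,-3],0],[0.8,[-28.5,-36.9,-3],0]])

```text
time: 1.4
position: [320.3, 106.0, 235.6]
tcp_rot: [[-0.971, 0.239, 0.0], [0.239, 0.971, 0.0], [-0.0, 0.0, -1.0]]
ft_force: [0.7, 0.4, -0.5]
width: 75.2
finger_force: 0.0
```

>>> step_arm(plan=[[0.8,[-28.5,-36.9,-3],0],[0.8,[-28.5,-36.9,-3],0],[0.8,[-28.5,-36.9,-3],0],[0.8,[-28.5,-36.9,-3],0],[0.8,[-28.5,-36.9,-3],0]])

```text
time: 2.02
position: [414.5, -107.4, 250.5]
tcp_rot: [[-0.971, 0.24, 0.0], [0.24, 0.971, 0.0], [-0.0, 0.0, -1.0]]
ft_force: [0.7, 0.3, 0.7]
width: 75.0
finger_force: 0.0
```

>>> step_arm(plan=[[0.8,[0,0,0],0.16],[0.8,[0,0,0],0.16],[0.8,[0,0,0],0.16],[0.8,[0,0,0],0.16],[0.8,[0,0,0],0.16]])

```text
time: 2.65
position: [414.1, -105.8, 250.3]
tcp_rot: [[-0.5, 0.866, -0.0], [0.866, 0.5, 0.0], [0.0, -0.0, -1.0]]
ft_force: [0.0, -0.8, -0.3]
width: 75.5
finger_force: 0.0
```

>>> step_arm(plan=[[0.8,[0,0,0],0.16],[0.8,[0,0,0],0.16],[0.8,[0,0,0],0.152],[0.8,[0,0,0],0],[0.8,[0,0,0],0]])

```text
time: 3.28
position: [414.2, -105.8, 250.4]
tcp_rot: [[-0.06, 0.998, -0.0], [0.998, 0.06, 0.0], [0.0, -0.0, -1.0]]
ft_force: [-0.8, 0.2, 0.9]
width: 74.8
finger_force: 0.0
```

```bash
python3 - <<'E'
from h import *
s=env.state();print(s["position"],s["joint_pos"],s["time"],s["width"])
i,im=snap("wrist");print(i)
cv2.imwrite("pics/w1.png",im[:,:,::-1])
i2,im2=snap("top");
print(shift([414.5,-104.5,250],3.2))
E
```

```text
[ 414.16837713 -105.75402078  250.3913086 ] [-1.92348062e+01 -7.94947677e-01  1.01635303e+02 -1.44570120e-03
  7.91700564e+01 -2.26950776e+01] 3.275 74.81207990116262
{'intrinsics': array([[330.08075963,   0.        , 326.48758926],
       [  0.        , 330.08075963, 198.2811894 ],
       [  0.        ,   0.        ,   1.        ]]), 'xyz': array([410.30006897, -27.47614472, 429.03493966]), 'attitude': array([[ 9.98120176e-01, -5.87790003e-02, -1.73534682e-02],
       [ 6.12831554e-02,  9.60439818e-01,  2.71661060e-01],
       [ 6.98996324e-04, -2.72213860e-01,  9.62236523e-01]])}
(array([1.2, 0.4, 0.4]), np.float64(3.4), np.float64(0.003409137707161326))
```

View pics/w1.png

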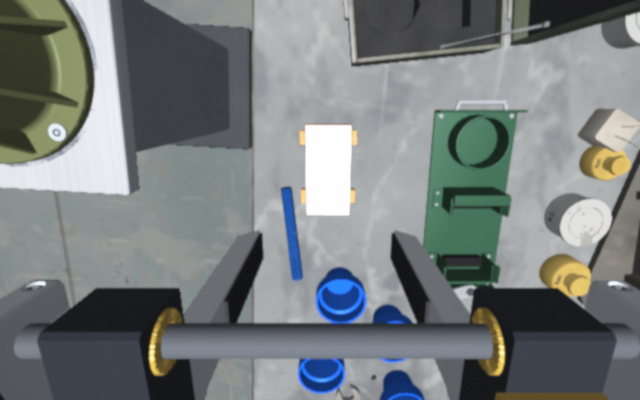

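The wrist view shows the pile at (328,170), with the marker to its left at (291,233). The carrier is at right, with its well at (478,142), lip at (475,200) and keeper end at (465,275).

```bash
python3 - <<'E'
from h import *
i,im=snap("wrist")
for c in blobs(mask(im,*WHITE),2000):
    r=cv2.minAreaRect(c)
    if 250<r[0][0]<400 and r[0][1]<230:
        b=np.array([onz(i,p,38) for p in cv2.boxPoints(r)]);print(r,b.round(1),b.mean(0))
        L=[b[k+1]-b[k] for k in range(3)];print([ (np.linalg.norm(v).round(1),np.degrees(np.arctan2(v[1],v[0])).round(2)) for v in L])
        print(shift([*b.mean(0),250],3.4))
E
```

```text
((325.7713623046875, 169.51678466796875), (50.118595123291016, 91.76093292236328), 1.2453641891479492) [[ 385.3 -161.4]
 [ 383.3  -49.4]
 [ 441.3  -47.2]
 [ 447.9 -159. ]] [ 414.43127902 -104.23873536]
[(np.float64(112.0), np.float64(91.0)), (np.float64(58.0), np.float64(2.23)), (np.float64(112.1), np.float64(-86.63))]
(array([1.5, 0.3, 0.4]), np.float64(3.37), np.float64(-0.0006105608268560472))
```

>>> step_arm(plan=[[0.8,[1.5,0.3,40],0],[0.8,[0,0,40],0],[0.8,[0,0,40],0],[0.8,[0,0,40],0],[0.8,[0,0,35],0]])

```text
time: 4.05
position: [414.2, -104.2, 54.1]
tcp_rot: [[-0.058, 0.998, -0.0], [0.998, 0.058, 0.0], [0.0, -0.0, -1.0]]
ft_force: [0.3, -0.2, 0.4]
width: 75.0
finger_force: 0.0
```

>>> step_arm(plan=[[0.8,[0,0,20],0],[0.8,[0,0,18],0],[0.8,[0,0,10],0],[0.8,[0,0,0],0],[0.5,[0,0,0],0]])

```text
time: 4.68
position: [414.8, -104.4, 8.0]
tcp_rot: [[-0.057, 0.998, 0.001], [0.998, 0.057, -0.0], [-0.0, 0.001, -1.0]]
ft_force: [0.1, 0.5, -0.2]
width: 68.2
finger_force: 0.0
```

>>> step_arm(plan=[[0.4,[0,0,0],0],[0.4,[0,0,0],0],[0.4,[0,0,0],0],[0.4,[0,0,0],0],[0.4,[0,0,0],0]])

```text
time: 5.3
position: [414.8, -104.4, 7.9]
tcp_rot: [[-0.057, 0.998, 0.001], [0.998, 0.057, -0.0], [-0.0, 0.001, -1.0]]
ft_force: [-1.7, -0.0, 7.6]
width: 53.6
finger_force: 30.0
```

>>> step_arm(plan=[[0.4,[0,0,-10],0],[0.4,[0,0,-25],0],[0.4,[0,0,-30],0],[0.4,[0,0,-30],0],[0.4,[0,0,-25],0]])

```text
time: 5.92
position: [414.2, -104.2, 128.9]
tcp_rot: [[-0.057, 0.998, 0.0], [0.998, 0.057, -0.0], [-0.0, 0.0, -1.0]]
ft_force: [-0.4, -0.1, -3.7]
width: 53.5
finger_force: 30.0
```

>>> step_arm(plan=[[0.4,[0,0,-25],0],[0.4,[0,0,0],0],[0.4,[0,0,0],0],[0.4,[0,0,0],0],[0.4,[0,0,0],0]])

```text
time: 6.55
position: [414.2, -104.2, 151.8]
tcp_rot: [[-0.057, 0.998, -0.001], [0.998, 0.057, 0.0], [0.0, -0.001, -1.0]]
ft_force: [-0.2, 0.3, -4.4]
width: 53.6
finger_force: 30.0
```

```bash
python3 - <<'E'
from h import *
s=env.state();print(s["position"],s["ft_force"],s["ft_torque"],s["width"])
i,im=snap("wrist");j,jm=snap("side")
a=im[:, :][60:320,250:640]; b=jm[150:350,240:480]
a=cv2.resize(a,None,fx=2,fy=2)
cv2.imwrite("pics/w2.png",a[:,:,::-1]);cv2.imwrite("pics/s2.png",cv2.resize(b,None,fx=3,fy=3)[:,:,::-1])
E
```

```text
[ 414.17139595 -104.18940217  151.82442592] [-0.15649464  0.3068863  -4.41375016] [-0.03455847  0.10963634  0.04698684] 53.62904751672329
```

View pics/w2.png

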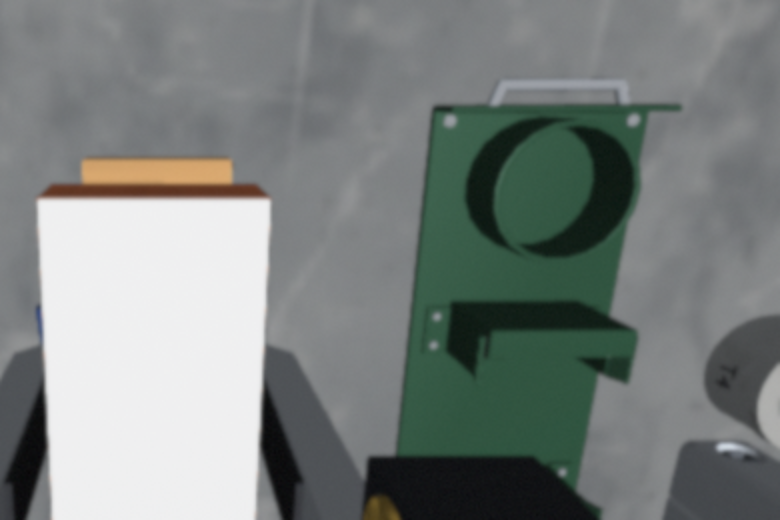

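The wrist crop shows the pile held level in the fingers. The carrier's left edge runs from (430,110) to (400,450), and the sleeve ring is near (550,187).

```bash
python3 - <<'E'
from h import *
def line(pts):
    vx,vy,x,y=cv2.fitLine(np.array(pts,np.float32),cv2.DIST_HUBER,0,.01,.01).ravel(); 
    a=np.degrees(np.arctan2(vy,vx))%180; return a.round(2),x.round(1),y.round(1),(x+(-180-y)*vx/vy).round(2)
i,im=snap("wrist");m=mask(im,(60,50,20),(90,255,220))
pts=[]
for r in range(125,285,2):
    c=np.flatnonzero(m[r,420:]) ; 
    if len(c)>30: pts.append(onz(i,(420+c[0]-.5,r),4))
print("wrist left edge ang,x,y,x@y=-180",line(pts))
t,tm=snap("top");m=mask(tm,*GREEN);m[:150]=0;m[240:]=0;m[:,:215]=0
top,bot=[],[]
for c in range(232,326,2):
    k=np.flatnonzero(m[:,c]); top.append(onz(t,(c,k[0]-.5),4)); bot.append(onz(t,(c,k[-1]+.5),4))
print("top far",line(top),"near",line(bot))
k=[np.flatnonzero(m[r]) for r in range(180,206,2)]
print("flange ends z24 y:",np.mean([onz(t,(q[0]-.5,193),24)[1] for q in k]),np.mean([onz(t,(q[-1]+.5,193),24)[1] for q in k]))
# dark sleeve ring in the top view and wrist view
for n,(I,M,roi) in {"top":(t,tm,(222,172,40,44)),"wrist":(i,im,(475,110,100,85))}.items():
    x0,y0,w,h=roi; g=cv2.cvtColor(M,cv2.COLOR_RGB2GRAY)[y0:y0+h,x0:x0+w]
    d=(g<45).astype(np.uint8)*255
    for c in blobs(d,60):
        e=cv2.fitEllipse(c); p=(e[0][0]+x0,e[0][1]+y0); print(n,np.round(p,1),np.round(e[1],1),onz(I,p,34).round(1))
    cv2.imwrite(f"pics/ring_{n}.png",cv2.resize(M[y0:y0+h,x0:x0+w],None,fx=6,fy=6)[:,:,::-1])
q=cv2.imread("pics/ring_top.png");q2=cv2.imread("pics/ring_wrist.png");H=520
cv2.imwrite("pics/rings.png",np.hstack([cv2.copyMakeBorder(z,0,H-z.shape[0],0,0,0) for z in (q,cv2.resize(q2,(500,425)))]))
E
```

```text
wrist left edge ang,x,y,x@y=-180 (np.float32(93.67), np.float32(550.8), np.float32(-118.5), np.float32(554.77))
top far (np.float32(93.58), np.float32(653.1), np.float32(-142.3), np.float32(655.47)) near (np.float32(93.66), np.float32(552.3), np.float32(-142.7), np.float32(554.68))
flange ends z24 y: -23.151247574662186 -335.1454136289595
wrist [534.8 155.8] [54.2 65.2] [600.9 -59.1]
wrist [528.3 154.4] [69.9 84.8] [594.8 -58.2]
```

View pics/rings.png

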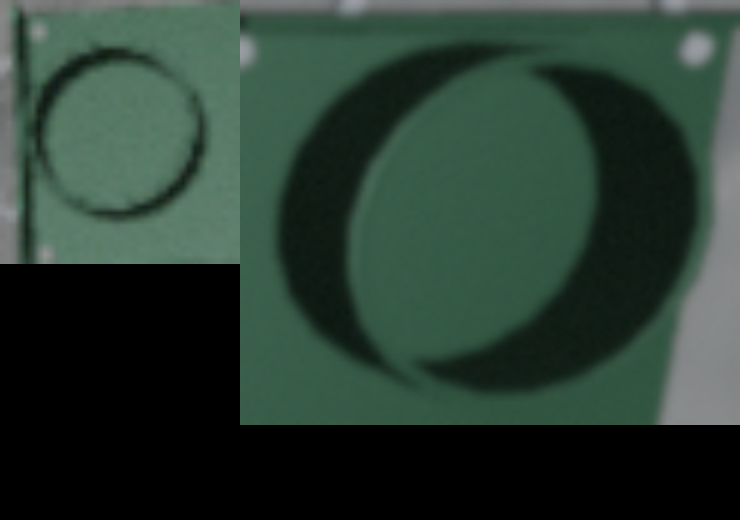

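>>> step_arm(plan=[[0.4,[-11,36,0],0],[0.4,[-11,36,0],0],[0.4,[-10.5,36.3,0],0],[0.4,[0,0,0],-0.15],[0.4,[0,0,0],-0.15]])

```text
time: 7.38
position: [524.5, -130.6, 151.9]
tcp_rot: [[-0.354, 0.935, -0.001], [0.935, 0.354, 0.0], [0.001, -0.001, -1.0]]
ft_force: [-0.6, -0.5, -3.4]
width: 53.8
finger_force: 30.0
```

>>> step_arm(plan=[[0.4,[0,0,0],-0.16],[0.4,[0,0,0],-0.16],[0.4,[0,0,0],-0.16],[0.4,[0,0,0],-0.16],[0.4,[0,0,0],-0.16]])

```text
time: 8.0
position: [524.4, -130.5, 152.2]
tcp_rot: [[-0.918, 0.397, -0.0], [0.397, 0.918, 0.0], [0.0, -0.0, -1.0]]
ft_force: [-0.1, 0.1, -2.6]
width: 53.9
finger_force: 30.0
```

>>> step_arm(plan=[[0.4,[0,0,0],-0.16],[0.4,[0,0,0],-0.16],[0.4,[0,0,0],-0.157],[0.4,[0,0,0],0],[0.4,[0,0,0],0]])

```text
time: 8.62
position: [524.4, -130.5, 152.3]
tcp_rot: [[-0.998, -0.06, -0.0], [-0.06, 0.998, 0.0], [0.0, 0.0, -1.0]]
ft_force: [-0.2, 0.6, -3.3]
width: 53.4
finger_force: 30.0
```

```bash
python3 - <<'E'
from h import *
print(env.state()["position"],shift([524.2,-130.5,60],93.63))
E
```

```text
[ 524.38712229 -130.50075526  152.33009835] (array([ 0.2,  0. , 92.3]), np.float64(93.42), np.float64(-0.0035948855449305832))
```

>>> step_arm(plan=[[0.4,[0,0,35],0],[0.4,[0,0,35],0],[0.4,[0,0,25],0],[0.4,[0,0,10],0],[0.4,[0,0,2],0]])

```text
time: 9.25
position: [524.5, -130.6, 45.5]
tcp_rot: [[-0.998, -0.062, -0.0], [-0.062, 0.998, 0.0], [0.0, 0.0, -1.0]]
ft_force: [0.6, -0.1, -2.0]
width: 53.7
finger_force: 30.0
```

>>> step_arm(plan=[[0.4,[0,0,2],0],[0.4,[0,0,2],0],[0.4,[0,0,2],0],[0.4,[0,0,1],0],[0.4,[0,0,0],0]])

```text
time: 9.88
position: [524.6, -130.6, 38.7]
tcp_rot: [[-0.998, -0.063, 0.001], [-0.063, 0.998, -0.0], [-0.001, -0.0, -1.0]]
ft_force: [-1.3, -0.4, 1.4]
width: 53.7
finger_force: 30.0
```

>>> step_arm(plan=[[0.4,[0,0,2],0],[0.4,[0,0,2],0],[0.4,[0,0,2],0],[0.4,[0,0,1.5],0],[0.4,[0,0,0],0]])

```text
time: 10.5
position: [524.4, -130.5, 30.8]
tcp_rot: [[-0.998, -0.063, -0.0], [-0.063, 0.998, 0.0], [0.0, 0.0, -1.0]]
ft_force: [0.4, -1.9, 0.3]
width: 53.6
finger_force: 30.0
```

>>> step_arm(plan=[[0.4,[0,0,2],0],[0.4,[0,0,2],0],[0.4,[0,0,2],0],[0.4,[0,0,1],0],[0.4,[0,0,0],0]])

```text
time: 11.12
position: [524.4, -130.5, 23.9]
tcp_rot: [[-0.998, -0.063, -0.0], [-0.063, 0.998, 0.0], [0.0, 0.0, -1.0]]
ft_force: [0.4, -1.4, 1.5]
width: 53.9
finger_force: 30.0
```

```bash
python3 - <<'E'
from h import *
s=env.state();print(s["position"],s["ft_force"])
j,jm=snap("side");b=jm[150:320,230:450]
cv2.imwrite("pics/s3.png",cv2.resize(b,None,fx=3.5,fy=3.5)[:,:,::-1])
E
```

```text
[ 524.36856526 -130.47458784   23.8552432 ] [ 0.36745589 -1.39383277  1.45137976]
```

View pics/s3.png

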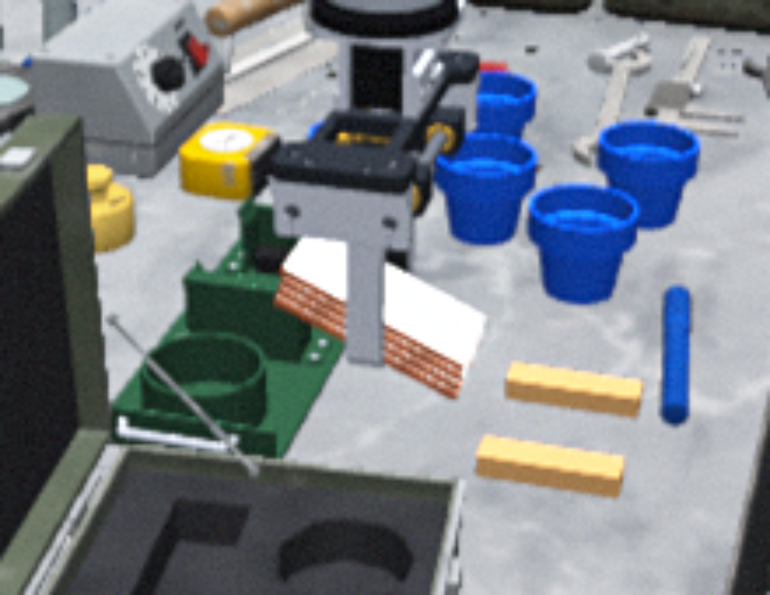

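The side view shows the pile tilted about 22° in the fingers and still squared. Its high end is resting on the lip.

>>> step_arm(plan=[[0.4,[0,0,-15],0],[0.4,[0,0,-30],0],[0.4,[0,0,-35],0],[0.4,[0,0,-26],0],[0.4,[0,0,0],0.16]])

```text
time: 11.8
position: [524.9, -130.7, 132.7]
tcp_rot: [[-0.995, 0.099, 0.003], [0.099, 0.995, -0.001], [-0.003, -0.001, -1.0]]
ft_force: [0.4, 0.6, -3.6]
width: 54.1
finger_force: 30.0
```

>>> step_arm(plan=[[0.4,[0,0,0],0.16],[0.4,[0,0,0],0.16],[0.4,[0,0,0],0.16],[0.4,[0,0,0],0.16],[0.4,[0,0,0],0.16]])

```text
time: 12.42
position: [524.0, -130.4, 130.4]
tcp_rot: [[-0.62, 0.785, -0.001], [0.785, 0.62, 0.0], [0.001, -0.0, -1.0]]
ft_force: [-0.3, 0.2, -2.3]
width: 53.8
finger_force: 30.0
```

>>> step_arm(plan=[[0.4,[0,0,0],0.16],[0.4,[0,0,0],0.16],[0.4,[0,0,0],0.15],[0.4,[0,0,0],0.137],[0.4,[0,0,0],0]])

```text
time: 13.05
position: [524.1, -130.4, 130.4]
tcp_rot: [[-0.068, 0.998, -0.0], [0.998, 0.068, 0.0], [0.0, -0.0, -1.0]]
ft_force: [0.4, -0.1, -2.7]
width: 53.6
finger_force: 30.0
```

```bash
python3 - <<'E'
from h import *
s=env.state();print(s["position"],s["joint_pos"],shift([606.3,-192.5,90],3.63))
E
```

```text
[ 524.1473975  -130.43874715  130.37017657] [-1.78585325e+01  2.01700228e+01  9.36842042e+01 -3.38415082e-03
  6.61683335e+01 -2.17495945e+01] (array([-67.5,  77.8,  40.3]), np.float64(3.89), np.float64(0.004580285126560205))
```

>>> step_arm(plan=[[0.4,[-22,26,0],0],[0.4,[-22,26,0],0],[0.4,[-23.5,25.8,0],0.004],[0.4,[0,0,0],0],[0.4,[0,0,0],0]])

```text
time: 13.68
position: [606.0, -192.3, 129.8]
tcp_rot: [[-0.065, 0.998, -0.001], [0.998, 0.065, 0.0], [0.0, -0.001, -1.0]]
ft_force: [-1.2, 0.1, -3.1]
width: 53.8
finger_force: 30.0
```

```bash
python3 - <<'E'
from h import *
print(shift([606.3,-192.5,90],3.63))
i,im=snap("wrist");cv2.imwrite("pics/w4.png",cv2.resize(im[40:400,120:560],None,fx=1.6,fy=1.6)[:,:,::-1])
C=np.array([605.5,-180.5]);ex=np.array([-.0633,.998]);ey=np.array([-.998,-.0633])
for n,x,y,z in (("base+",100,52,4),("base-",100,-52,4),("lip+",48.5,29.5,48),("lip-",48.5,-29.5,48),("well",122,0,34),("wtop+",62,29.5,49),("wtop-",62,-29.5,49)):
    p=proj(i,[*(C+x*ex+y*ey),z]);print(n,((p-[120,40])*1.6).round(1),p.round(1))
E
```

```text
(array([-0.2,  0.3, 39.8]), np.float64(3.73), np.float64(0.0017411062385389179))
base+ [232.7  38.9] [265.4  64.3]
base- [426.1  39.5] [386.3  64.7]
lip+ [268.  142.5] [287.5 129. ]
lip- [390.  142.8] [363.7 129.2]
well [329.4 -18.3] [325.9  28.5]
wtop+ [267.  113.6] [286.8 111. ]
wtop- [391.2 114. ] [364.5 111.2]
```

View pics/w4.png

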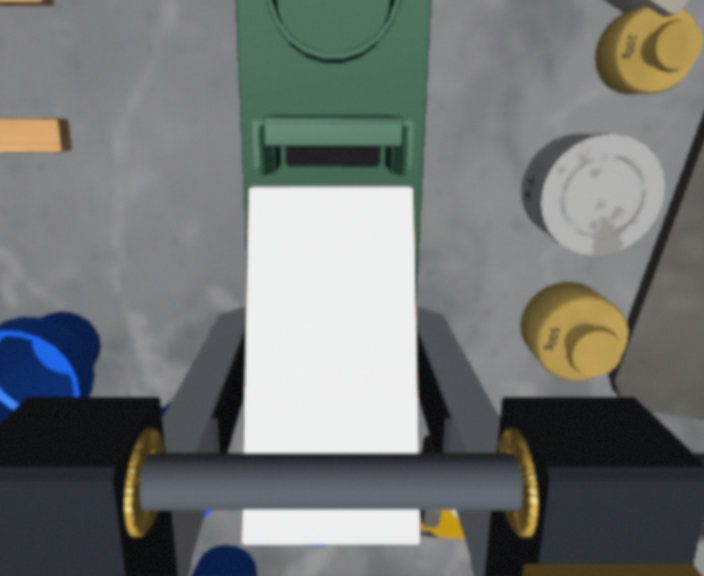

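The wrist view shows the pile's low end at cols 248–414. The lip spans cols 262–405 with its inner edge at row 144, and the base edges are at cols 238 and 431 on row 39. The carrier looks about 2 mm off my estimate across the bay, so I'll measure that finely.

```bash
python3 - <<'E'
from h import *
s=env.state();i,im=snap("wrist");R=s["tcp_rot"];P=s["position"]
for x,z in ((55.5,-9.5),(0,12),(-46,31)):
    q=P+R@np.array([x,0,0])+[0,0,18.1+z]; p=proj(i,q); 
    row=int(round(p[1])); w=mask(im,(0,0,170),(180,50,255))[min(row+4,399)]; k=np.flatnonzero(w[255:390])+255
    print("pile",x,p.round(1),"seen centre",(k[0]+k[-1])/2 if len(k) else None)
g=mask(im,(60,50,20),(90,255,220))
for r in (62,70,80,90):
    k=np.flatnonzero(g[r,240:420])+240; a=onz(i,(k[0]-.5,r),4);b=onz(i,(k[-1]+.5,r),4);m=(a+b)/2
    d=R.T@np.array([*(m-P[:2]),0]);print("base",r,k[0],k[-1],np.linalg.norm(b-a).round(1),"mid",m.round(1),"tool",d.round(2))
G=cv2.cvtColor(im,cv2.COLOR_RGB2GRAY)
print(G[121,275:380].tolist())
E
```

```text
pile 55.5 [324.5 151.1] seen centre None
pile 0 [324.4 268.6] seen centre 326.0
pile -46 [324.2 374.1] seen centre 326.5
base 62 269 387 102.2 mid [600.9 -78.4] tool [1.1387e+02 2.2800e+00 3.0000e-02]
base 70 269 386 102.0 mid [600.9 -84.9] tool [1.0744e+02 1.8600e+00 3.0000e-02]
base 80 269 386 102.8 mid [601.5 -93. ] tool [9.928e+01 1.880e+00 3.000e-02]
base 90 270 385 101.8 mid [ 602.  -101.3] tool [9.10e+01 1.89e+00 2.00e-02]
[95, 96, 106, 119, 123, 117, 98, 77, 64, 66, 91, 115, 123, 123, 125, 124, 123, 125, 123, 125, 124, 125, 123, 123, 123, 124, 124, 124, 123, 123, 123, 122, 123, 123, 124, 123, 123, 123, 123, 123, 123, 125, 122, 123, 122, 122, 123, 122, 122, 122, 122, 122, 123, 121, 122, 122, 121, 122, 122, 121, 121, 122, 120, 120, 122, 122, 121, 121, 120, 121, 120, 122, 120, 120, 120, 120, 120, 119, 120, 120, 119, 121, 121, 120, 120, 121, 121, 120, 120, 120, 117, 118, 119, 119, 117, 105, 79, 64, 72, 88, 109, 117, 113, 104, 96]
```

>>> step_arm(plan=[[0.4,[-0.2,0.8,30],0],[0.4,[0,0,30],0],[0.4,[0,0,20],0],[0.4,[0,0,5],0],[0.4,[0,0,0],0]])

```text
time: 14.4
position: [607.6, -192.9, 45.6]
tcp_rot: [[-0.063, 0.998, 0.001], [0.998, 0.063, -0.0], [-0.0, 0.001, -1.0]]
ft_force: [0.5, -0.4, -2.8]
width: 53.7
finger_force: 30.0
```

>>> step_arm(plan=[[0.4,[0,0,3],0],[0.4,[0,0,3],0],[0.4,[0,0,2],0],[0.4,[0,0,1],0],[0.4,[0,0,0],0]])

```text
time: 15.02
position: [607.4, -192.8, 35.9]
tcp_rot: [[-0.063, 0.998, -0.0], [0.998, 0.063, 0.0], [0.0, -0.0, -1.0]]
ft_force: [0.0, 0.2, -2.9]
width: 53.8
finger_force: 30.0
```

>>> step_arm(plan=[[0.4,[0,0,1],0],[0.4,[0,0,1],0],[0.4,[0,0,0.5],0],[0.4,[0,0,0],0],[0.4,[0,0,0],0]])

```text
time: 15.65
position: [607.4, -192.9, 33.5]
tcp_rot: [[-0.063, 0.998, -0.0], [0.998, 0.063, -0.0], [-0.0, -0.0, -1.0]]
ft_force: [0.1, 0.2, -3.8]
width: 53.9
finger_force: 30.0
```

```bash
python3 - <<'E'
from h import *
print(env.state()["position"],env.state()["ft_force"])
a,am=snap("side");cv2.imwrite("pics/s5.png",cv2.resize(am[170:310,230:400],None,fx=4,fy=4)[:,:,::-1])
E
```

```text
[ 607.36412554 -192.85025004   33.45211597] [ 0.1196664   0.19585519 -3.77250273]
```

View pics/s5.png

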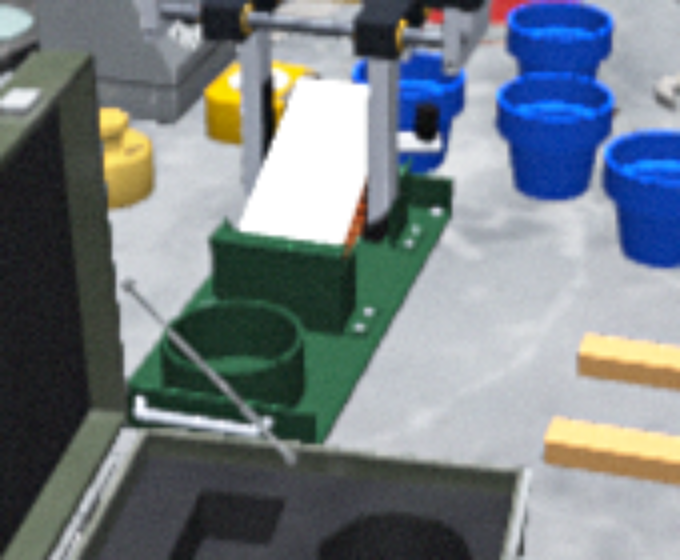

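The side view shows the low end down inside the bay, in front of the lip and between the walls. Next I'll slide it under the lip.

>>> step_arm(plan=[[0.4,[3,0,0],0],[0.4,[3,0,0],0],[0.4,[3,0,0],0],[0.4,[2,0,0],0],[0.4,[0,0,0],0]])

```text
time: 16.32
position: [606.7, -181.7, 33.4]
tcp_rot: [[-0.063, 0.998, -0.0], [0.998, 0.063, 0.0], [0.0, -0.0, -1.0]]
ft_force: [-0.3, 0.1, -2.9]
width: 53.5
finger_force: 30.0
```

>>> step_arm(plan=[[0.4,[1,0,0],0],[0.4,[1,0,0],0],[0.4,[0,0,0],0],[0.4,[0,0,0],0],[0.4,[0,0,0],0]])

```text
time: 16.95
position: [606.5, -179.9, 33.4]
tcp_rot: [[-0.063, 0.998, -0.0], [0.998, 0.063, 0.0], [0.0, -0.0, -1.0]]
ft_force: [-0.1, 0.1, -2.8]
width: 54.0
finger_force: 30.0
```

>>> step_arm(plan=[[0.4,[1,0,0],0],[0.4,[0,0,0],0],[0.4,[0,0,0],0],[0.4,[0,0,0],0],[0.4,[0,0,0],0]])

```text
time: 17.58
position: [606.5, -178.9, 33.4]
tcp_rot: [[-0.063, 0.998, -0.0], [0.998, 0.063, -0.0], [-0.0, -0.0, -1.0]]
ft_force: [-0.5, 0.0, -2.2]
width: 53.3
finger_force: 30.0
```

>>> step_arm(plan=[[0.4,[1,0,0],0],[0.4,[0,0,0],0],[0.4,[0,0,0],0],[0.4,[0,0,0],0],[0.4,[0,0,0],0]])

```text
time: 18.2
position: [606.4, -177.9, 33.4]
tcp_rot: [[-0.063, 0.998, -0.0], [0.998, 0.063, -0.0], [-0.0, -0.0, -1.0]]
ft_force: [-0.1, -0.1, -3.6]
width: 54.1
finger_force: 30.0
```

>>> step_arm(plan=[[0.4,[1,0,0],0],[0.4,[0,0,0],0],[0.4,[0,0,0],0],[0.4,[0,0,0],0],[0.4,[0,0,0],0]])

```text
time: 18.82
position: [606.4, -176.9, 33.4]
tcp_rot: [[-0.063, 0.998, -0.0], [0.998, 0.063, 0.0], [0.0, -0.0, -1.0]]
ft_force: [0.2, -0.4, -3.3]
width: 53.7
finger_force: 30.0
```

>>> step_arm(plan=[[0.4,[1,0,0],0],[0.4,[0,0,0],0],[0.4,[0,0,0],0],[0.4,[0,0,0],0],[0.4,[0,0,0],0]])

```text
time: 19.45
position: [606.4, -176.3, 33.6]
tcp_rot: [[-0.063, 0.998, 0.0], [0.998, 0.063, -0.001], [-0.001, 0.0, -1.0]]
ft_force: [-0.9, -5.3, -2.0]
width: 53.9
finger_force: 30.0
```

>>> step_arm(plan=[[0.4,[-3,0,0],0],[0.4,[0,0,2],0],[0.4,[0,0,2],0],[0.4,[0,0,2],0],[0.4,[0,0,2],0]])

```text
time: 20.08
position: [606.6, -178.8, 25.5]
tcp_rot: [[-0.063, 0.998, 0.0], [0.998, 0.063, -0.0], [-0.0, 0.0, -1.0]]
ft_force: [0.4, -1.0, 1.3]
width: 53.6
finger_force: 30.0
```

>>> step_arm(plan=[[0.4,[0,0,2],0],[0.4,[0,0,2],0],[0.4,[0,0,0],0],[0.4,[0,0,0],0],[0.4,[0,0,0],0]])

```text
time: 20.7
position: [606.6, -179.1, 21.4]
tcp_rot: [[-0.063, 0.998, 0.0], [0.998, 0.063, -0.0], [-0.0, 0.0, -1.0]]
ft_force: [1.2, -4.9, -0.0]
width: 53.6
finger_force: 30.0
```

```bash
python3 - <<'E'
from h import *
print(env.state()["position"],env.state()["ft_force"])
a,am=snap("side");cv2.imwrite("pics/s6.png",cv2.resize(am[170:290,230:380],None,fx=4,fy=4)[:,:,::-1])
E
```

```text
[ 606.56314674 -179.12828985   21.43907921] [ 1.24407891 -4.88026406 -0.01470726]
```

View pics/s6.png

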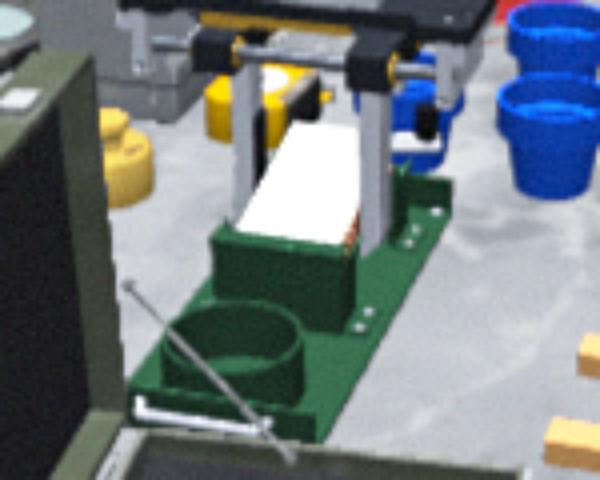

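The pile is levelling with its end under the lip. The force of -5 N along y means it's pressing on the end wall, so I'll ease back 1 mm and keep lowering.

>>> step_arm(plan=[[0.4,[-0.8,0,0],0],[0.4,[0,0,2],0],[0.4,[0,0,2],0],[0.4,[0,0,0],0],[0.4,[0,0,0],0]])

```text
time: 21.38
position: [606.5, -179.7, 17.3]
tcp_rot: [[-0.063, 0.998, -0.0], [0.998, 0.063, -0.0], [-0.0, -0.0, -1.0]]
ft_force: [1.7, -2.1, -0.4]
width: 53.6
finger_force: 30.0
```

>>> step_arm(plan=[[0.4,[0,0,2],0],[0.4,[0,0,1.5],0],[0.4,[0,0,1],0],[0.4,[0,0,0],0],[0.4,[0,0,0],0]])

```text
time: 22.0
position: [606.5, -179.7, 12.9]
tcp_rot: [[-0.063, 0.998, -0.0], [0.998, 0.063, -0.0], [-0.0, -0.0, -1.0]]
ft_force: [1.0, -4.7, 1.3]
width: 53.6
finger_force: 30.0
```

>>> step_arm(plan=[[0.4,[0,0,1],0],[0.4,[0,0,0],0],[0.75,[0,0,0],0],[0.75,[0,0,0],0],[0.75,[0,0,0],0]])

```text
time: 22.62
position: [606.5, -179.4, 11.7]
tcp_rot: [[-0.063, 0.998, -0.0], [0.998, 0.063, 0.0], [0.0, -0.0, -1.0]]
ft_force: [0.8, -0.6, -0.1]
width: 70.6
finger_force: 0.0
```

>>> step_arm(plan=[[0.75,[0,0,0],0],[0.75,[0,0,-30],0],[0.75,[0,0,-40],0],[0.75,[0,0,-40],0],[0.75,[0,0,-30],0]])

```text
time: 23.25
position: [606.7, -179.7, 153.9]
tcp_rot: [[-0.063, 0.998, 0.001], [0.998, 0.063, -0.0], [-0.0, 0.001, -1.0]]
ft_force: [0.2, -0.2, -0.8]
width: 70.4
finger_force: 0.0
```

>>> step_arm(plan=[[0.75,[0,0,-25],0],[0.75,[-45,0,-10],0],[0.75,[-45,0,0],0],[0.75,[0,0,0],0],[0.75,[0,0,0],0]])

```text
time: 23.88
position: [612.1, -268.9, 186.6]
tcp_rot: [[-0.063, 0.998, -0.0], [0.998, 0.063, 0.0], [0.001, -0.0, -1.0]]
ft_force: [-0.4, 0.1, 0.0]
width: 70.6
finger_force: 0.0
```

```bash
python3 - <<'E'
from h import *
print(env.state()["position"],env.state()["ft_force"])
i,im=snap("wrist");a,am=snap("side")
A=cv2.resize(im[0:330,170:500],(495,495));B=cv2.resize(am[170:335,225:325],(300,495))
cv2.imwrite("pics/c7.png",np.hstack([A,B])[:,:,::-1])
C=np.array([606.0,-179.0]);ex=np.array([-.0633,.998]);ey=np.array([-.998,-.0633])
for n,x,y,z in (("pivot",-68,0,48),("bay",0,0,42)):
    p=proj(i,[*(C+x*ex+y*ey),z]);print(n,p.round(1),((p-[170,0])*1.5).round(1))
for n,b in (("black",mask(im,(0,0,0),(180,255,45))),):
    for c in blobs(b,80):
        m=cv2.boundingRect(c);print(n,m)
E
```

```text
[ 612.12008898 -268.94704431  186.64847978] [-0.35071042  0.1114943   0.03363308]
pivot [324.9 165.1] [232.4 247.6]
bay [324.9  91.8] [232.3 137.7]
black (54, 289, 148, 111)
black (451, 276, 149, 124)
black (563, 245, 21, 13)
black (388, 235, 34, 90)
black (231, 234, 35, 91)
black (619, 211, 21, 23)
black (552, 187, 18, 17)
black (541, 0, 99, 224)
```

View pics/c7.png

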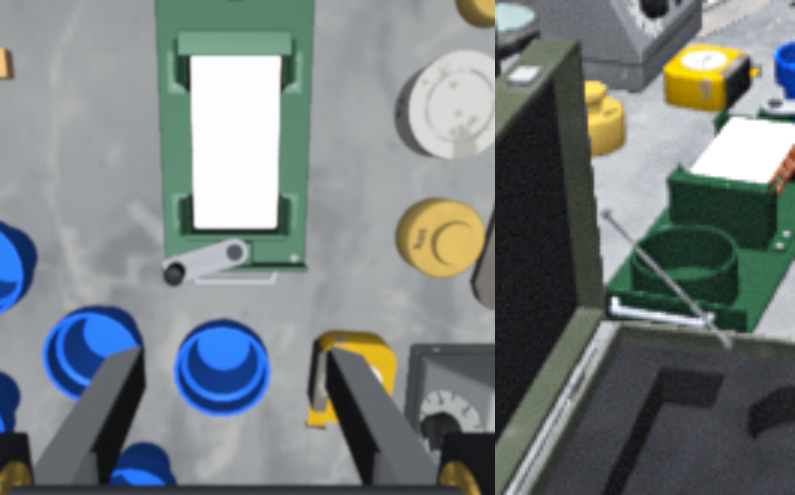

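The pile lies flat in the bay with its end under the lip. The keeper's hub is at crop (235,252) and its lug at (175,272), so it is open at about 1.9 rad.

```bash
python3 - <<'E'
from h import *
i,im=snap("wrist")
C=np.array([606.0,-179.0]);ex=np.array([-.0633,.998]);ey=np.array([-.998,-.0633])
for n,x,y,z in (("pivot",-68,0,48),("tileend",-55,0,42),("lip",48.5,0,49)):
    p=proj(i,[*(C+x*ex+y*ey),z]);print(n,p.round(1),((p-[170,0])*1.5).round(1))
g=cv2.cvtColor(im,cv2.COLOR_RGB2GRAY);sub=g[165:195,270:305];m=(sub<60).astype(np.uint8)*255
for c in blobs(m,20):
    b=cv2.boundingRect(c);e=cv2.minEnclosingCircle(c);print("lug",b,e)
    p=(e[0][0]+270,e[0][1]+165)
    for z in (58,68): w=onz(i,p,z); d=w-C; print(z,w.round(1),"carrier",round(d@ex,1),round(d@ey,1))
w=mask(im,*WHITE)[:,310:345]; k=np.flatnonzero(w[:200].any(1)); print("pile rows",k[0],k[-1])
E
```

```text
pivot [324.6 165.5] [232.  248.3]
tileend [324.7 151.3] [232. 227.]
lip [324.6  33.9] [232.   50.8]
lug (10, 11, 13, 14) ((16.060976028442383, 17.817073822021484), 6.899241924285889)
58 [ 574.5 -264.1] carrier -83.0 36.8
68 [ 575.6 -261.7] carrier -80.6 35.6
pile rows 38 190
```

>>> step_arm(plan=[[0.5,[8.1,-37.6,0],0],[0.5,[0,0,40],0],[0.5,[0,0,40],0],[0.5,[0,0,35],0],[0.5,[0,0,15],0]])

```text
time: 24.65
position: [573.7, -262.7, 55.3]
tcp_rot: [[-0.064, 0.998, -0.002], [0.998, 0.064, 0.001], [0.001, -0.002, -1.0]]
ft_force: [0.6, -0.2, 0.5]
width: 47.0
finger_force: 0.0
```

>>> step_arm(plan=[[0.5,[0,0,5.5],0],[0.5,[0,0,0],0],[0.05,[0,0,0],0],[0.05,[0,0,0],0],[0.05,[0,0,0],0]])

```text
time: 25.28
position: [574.3, -263.8, 51.8]
tcp_rot: [[-0.063, 0.998, 0.0], [0.998, 0.063, -0.0], [-0.0, 0.0, -1.0]]
ft_force: [0.6, 1.2, -0.5]
width: 20.4
finger_force: 0.0
```

>>> step_arm(plan=[[0.05,[0,0,0],0],[0.05,[0,0,0],0],[0.05,[0,0,0],0],[0.05,[0,0,0],0],[0.05,[0,0,0],0]])

```text
time: 25.9
position: [573.3, -264.1, 51.5]
tcp_rot: [[-0.063, 0.998, -0.002], [0.998, 0.063, -0.0], [0.0, -0.002, -1.0]]
ft_force: [-7.0, -1.9, 4.3]
width: 12.3
finger_force: 30.0
```

>>> step_arm(plan=[[0.05,[4.3,-1.5,0],0],[0.05,[4.2,-0.7,0],0],[0.05,[8.4,-0.3,0],0],[0.05,[8.2,1.4,0],0],[0.05,[0,0,0],0]])

```text
time: 26.52
position: [570.9, -238.7, 51.6]
tcp_rot: [[-0.063, 0.998, -0.001], [0.998, 0.063, -0.0], [-0.0, -0.001, -1.0]]
ft_force: [-4.7, 0.4, 2.8]
width: 12.1
finger_force: 30.0
```

>>> step_arm(plan=[[0.05,[7.8,3.2,0],0],[0.05,[6.9,4.7,0],0],[0.05,[5.8,6.0,0],0],[0.05,[0,0,0],0],[0.05,[0,0,0],0]])

```text
time: 27.15
position: [581.8, -215.2, 51.1]
tcp_rot: [[-0.063, 0.998, -0.007], [0.998, 0.063, 0.004], [0.005, -0.006, -1.0]]
ft_force: [-17.5, 16.3, 12.1]
width: 12.2
finger_force: 30.0
```

>>> step_arm(plan=[[0.05,[4.5,7.1,0],0],[0.05,[2.8,7.8,0],0],[0.05,[1.1,6.9,0],0],[0.05,[0.1,2.8,0],0],[0.05,[0,0,0],0]])

```text
time: 27.78
position: [607.5, -206.6, 51.0]
tcp_rot: [[-0.063, 0.998, -0.002], [0.998, 0.063, 0.001], [0.002, -0.002, -1.0]]
ft_force: [-4.2, 4.5, 0.4]
width: 12.1
finger_force: 30.0
```

```bash
python3 - <<'E'
from h import *
s=env.state();C=np.array([606.0,-179.0]);ex=np.array([-.0633,.998]);ey=np.array([-.998,-.0633])
d=s["position"][:2]-C;print(s["position"],d@ex,d@ey,s["ft_force"])
E
```

```text
[ 607.48675248 -206.61686362   51.00779538] -27.65574132285392 0.26436848950473807 [-4.24919145  4.48646517  0.35060504]
```

>>> step_arm(plan=[[0.4,[0,0,0],0],[0.4,[0,0,0],0],[0.4,[0,0,0],0],[0.4,[0,0,0],0],[0.4,[0,0,-10],0]])

```text
time: 28.4
position: [607.7, -207.3, 61.2]
tcp_rot: [[-0.063, 0.998, -0.001], [0.998, 0.063, 0.0], [0.001, -0.001, -1.0]]
ft_force: [0.2, 0.3, 1.6]
width: 38.1
finger_force: 0.0
```

>>> step_arm(plan=[[0.8,[0,0,-40],0],[0.9,[-20,0,-40],0],[0.9,[-40,0,-40],0],[0.9,[-25,0,-20],0],[0.9,[0,0,0],0]])

```text
time: 29.02
position: [613.6, -293.8, 203.4]
tcp_rot: [[-0.061, 0.998, 0.003], [0.998, 0.061, -0.002], [-0.002, 0.003, -1.0]]
ft_force: [-0.2, 0.1, -0.4]
width: 83.1
finger_force: 0.0
```

```bash
python3 - <<'E'
from h import *
s=env.state();print(s["position"],s["time"])
i,im=snap("wrist");cv2.imwrite("pics/w8.png",cv2.resize(im[60:400,140:520],None,fx=1.6,fy=1.6)[:,:,::-1])
C=np.array([606.0,-179.0]);ex=np.array([-.0633,.998]);ey=np.array([-.998,-.0633])
g=cv2.cvtColor(im,cv2.COLOR_RGB2GRAY)
for n,x,y,z in (("pivot",-68,0,48),("lug0",-28,0,68)):
    p=proj(i,[*(C+x*ex+y*ey),z]);print(n,p.round(1),((p-[140,60])*1.6).round(1))
x0,y0=int(p[0])-25,int(p[1])-25
for c in blobs((g[y0:y0+50,x0:x0+50]<60).astype(np.uint8),30):
    e=cv2.minEnclosingCircle(c);print("lug",(e[0][0]+x0,e[0][1]+y0),e[1])
for zt in [(56,)]:
  t,tm=snap("top")
  for c in cups(t,tm): print("cup",np.round(c[0],1),c[2].round(1),np.round(c[1],1))
E
```

```text
[ 613.56093561 -293.82416466  203.38754854] 29.025
pivot [324.5 137.2] [295.2 123.5]
lug0 [324.4  94.7] [295.   55.5]
cup [386.8 269.9] [ 422.5 -385.8] [29.3 30.3]
cup [359.5 226.9] [ 515.5 -328.5] [26.5 29.9]
cup [411.7 213.6] [ 544.5 -443. ] [29.2 29.9]
```

View pics/w8.png

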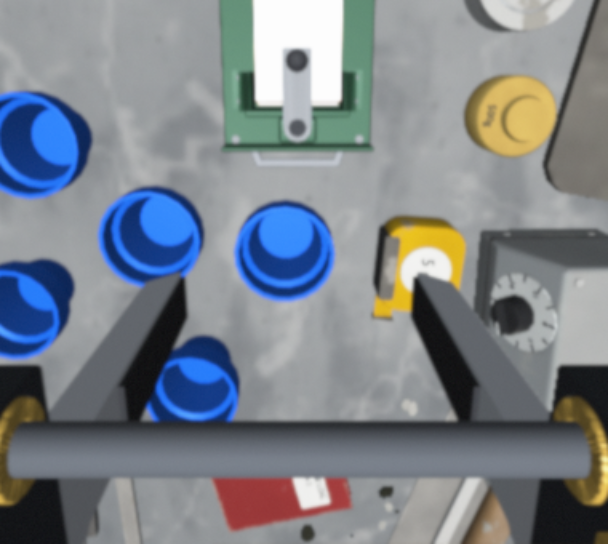

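The keeper now points straight along the bay, with its hub at (297,127) and lug at (297,60). The nearest cup rim is centred at (284,251). Its x-side neighbours are close, so I'll grip it diagonally.

```bash
python3 - <<'E'
from h import *
i,im=snap("wrist")
for c in cups(i,im,56,1500): print(np.round(c[0],1),np.round(c[1],1),c[2].round(1))
E
```

```text
[261.4 302.4] [51.2 61. ] [ 550.3 -429.9]
[150.4 255.5] [59.7 71.9] [ 431.  -380.1]
[318.1 220.5] [61.6 61.8] [ 607.9 -329. ]
[233.8 209.5] [57.8 66.1] [ 520.8 -322.6]
```

>>> step_arm(plan=[[0.95,[0,0,0],0.157],[0.95,[0,0,0],0.157],[0.95,[0,0,0],0.157],[0.95,[0,0,0],0.157],[0.95,[0,0,0],0.157]])

```text
time: 29.8
position: [613.4, -290.9, 200.5]
tcp_rot: [[0.664, 0.748, -0.001], [0.748, -0.664, 0.001], [-0.0, -0.002, -1.0]]
ft_force: [0.1, 0.4, 0.0]
width: 89.4
finger_force: 0.0
```

```bash
python3 - <<'E'
from h import *
print(shift([604.0,-331.2,38],-41.4))
E
```

```text
(array([-36.3,  20. , 162.5]), np.float64(-41.59), np.float64(-0.003392924530221198))
```

>>> step_arm(plan=[[0.95,[-17.2,10.4,30],0],[0.95,[-17.2,10.4,40],0],[0.95,[0,0,40],0],[0.95,[0,0,35],0],[0.95,[0,0,12],0]])

```text
time: 30.42
position: [605.4, -330.1, 41.6]
tcp_rot: [[0.66, 0.751, -0.004], [0.751, -0.66, 0.002], [-0.001, -0.004, -1.0]]
ft_force: [0.1, -0.4, 0.4]
width: 89.3
finger_force: 0.0
```

>>> step_arm(plan=[[0.95,[0,0,6.5],0],[0.95,[0,0,0],0],[0.6,[0,0,0],0],[0.6,[0,0,0],0],[0.6,[0,0,0],0]])

```text
time: 31.05
position: [606.4, -331.9, 38.4]
tcp_rot: [[0.661, 0.75, 0.0], [0.75, -0.661, -0.0], [0.0, 0.001, -1.0]]
ft_force: [-1.1, -0.2, 2.5]
width: 64.2
finger_force: 30.0
```

>>> step_arm(plan=[[0.6,[0,0,0],0],[0.6,[0,0,0],0],[0.6,[0,0,-10],0],[0.6,[0,0,-30],0],[0.6,[0,0,-40],0]])

```text
time: 31.68
position: [605.9, -331.5, 118.4]
tcp_rot: [[0.661, 0.75, -0.002], [0.75, -0.661, 0.001], [-0.0, -0.002, -1.0]]
ft_force: [0.4, 0.6, 0.1]
width: 64.0
finger_force: 30.0
```

>>> step_arm(plan=[[0.6,[0,0,-40],-0.157],[0.6,[0,0,0],-0.157],[0.6,[0,0,0],-0.157],[0.6,[0,0,0],-0.157],[0.6,[0,0,0],-0.157]])

```text
time: 32.3
position: [606.3, -331.8, 158.3]
tcp_rot: [[-0.068, 0.998, 0.0], [0.998, 0.068, 0.0], [0.0, 0.0, -1.0]]
ft_force: [-0.1, -0.3, -0.7]
width: 64.6
finger_force: 30.0
```

>>> step_arm(plan=[[0.6,[35,0,0],0],[0.6,[50,2,0],0],[0.6,[50,2,0],0],[0.6,[50,2,0],0],[0.6,[50,2,0],0]])

```text
time: 32.92
position: [599.3, -95.2, 158.5]
tcp_rot: [[-0.063, 0.998, 0.0], [0.998, 0.063, -0.0], [-0.0, 0.0, -1.0]]
ft_force: [0.4, -0.5, -1.1]
width: 64.1
finger_force: 30.0
```

```bash
python3 - <<'E'
from h import *
s=env.state();print(s["position"],shift([598.3,-57.5,60],3.63),s["ft_force"])
E
```

```text
[599.25025013 -95.17314091 158.48929432] (array([37.7,  1.4, 98.5]), np.float64(3.61), np.float64(-0.000425969982259118)) [ 0.44117404 -0.54765221 -1.0843626 ]
```

>>> step_arm(plan=[[0.6,[37.7,1.6,0],0],[0.6,[0,0,35],0],[0.6,[0,0,35],0],[0.6,[0,0,18],0],[0.6,[0,0,0],0]])

```text
time: 33.55
position: [598.4, -59.1, 69.5]
tcp_rot: [[-0.063, 0.998, -0.002], [0.998, 0.063, 0.0], [0.0, -0.001, -1.0]]
ft_force: [-0.1, -0.7, -0.2]
width: 64.2
finger_force: 30.0
```

>>> step_arm(plan=[[0.6,[0,0,8],0],[0.6,[0,0,8],0],[0.6,[0,0,6],0],[0.6,[0,0,3],0],[0.6,[0,0,0],0]])

```text
time: 34.17
position: [598.7, -59.1, 44.8]
tcp_rot: [[-0.063, 0.998, -0.0], [0.998, 0.063, -0.0], [0.0, -0.0, -1.0]]
ft_force: [0.4, 0.3, -0.5]
width: 64.2
finger_force: 30.0
```

>>> step_arm(plan=[[0.6,[0.5,0,1.5],0],[0.6,[0,0,1],0],[0.6,[0,0,0],0],[0.85,[0,0,0],0],[0.85,[0,0,0],0]])

```text
time: 34.8
position: [598.7, -58.6, 42.5]
tcp_rot: [[-0.063, 0.998, 0.0], [0.998, 0.063, -0.0], [-0.0, 0.0, -1.0]]
ft_force: [0.4, -0.5, 0.2]
width: 78.5
finger_force: 0.0
```

>>> step_arm(plan=[[0.85,[0,0,0],0],[0.85,[0,0,-20],0],[0.85,[0,0,-40],0],[0.85,[0,0,-40],0],[0.85,[0,0,-40],0]])

```text
time: 35.42
position: [598.7, -58.5, 185.4]
tcp_rot: [[-0.063, 0.998, 0.001], [0.998, 0.063, -0.0], [-0.0, 0.001, -1.0]]
ft_force: [-1.2, -0.8, 0.2]
width: 79.8
finger_force: 0.0
```

>>> step_arm(plan=[[0.9,[-40,-30,0],0],[0.9,[-45,-30,0],0],[0.9,[-45,-30,0],0],[0.9,[0,0,0],0],[0.9,[0,0,0],0]])

```text
time: 36.05
position: [517.4, -193.7, 183.5]
tcp_rot: [[-0.063, 0.998, 0.001], [0.998, 0.063, -0.0], [-0.0, 0.001, -1.0]]
ft_force: [-0.5, 0.2, -0.5]
width: 84.6
finger_force: 0.0
```

```bash
python3 - <<'E'
from h import *
s=env.state();print(s["position"],s["time"])
t,tm=snap("top")
for c in cups(t,tm): print("top",np.round(c[0],1),c[2].round(1),np.round(c[1],1))
i,im=snap("wrist")
for c in cups(i,im,56,1500): print("wr",np.round(c[0],1),np.round(c[1],1),c[2].round(1),"z60",onz(i,c[0],60).round(1))
cv2.imwrite("pics/c9.png",np.hstack([im,cv2.resize(tm[130:330,190:450],(520,400))])[:,:,::-1][:,::1])
q=cv2.imread("pics/c9.png");cv2.imwrite("pics/c9.png",cv2.resize(q,(800,276)))
E
```

```text
[ 517.43070682 -193.66339677  183.51387953] 36.05
top [386.8 269.9] [ 422.4 -385.8] [29.3 30.3]
top [333.2 261. ] [ 441.4 -270.6] [29.1 29.6]
top [358.7 226.4] [ 516.6 -326.8] [29.  29.3]
top [411.6 213.6] [ 544.6 -443. ] [29.2 29.9]
wr [336.7 382. ] [43.8 58.1] [ 545.2 -418.3] z60 [ 544.8 -414.4]
wr [319.1 300.9] [56.1 61.9] [ 518.9 -314.2] z60 [ 518.8 -311.6]
wr [250.8 254.3] [60.  63.9] [ 446.8 -265. ] z60 [ 447.7 -263. ]
wr [431.3  41.9] [77.9 89. ] [599.3 -57.8] z60 [598.2 -58.6]
```

View pics/c9.png

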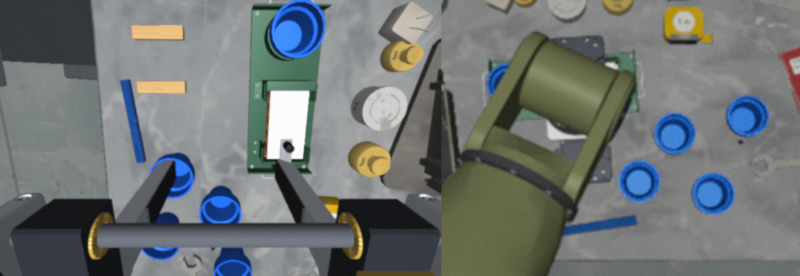

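The first cup sits in the well with its rim centre at about (598,-58). The other four are undisturbed, so I'll pick the next one at (517,-327).

>>> step_arm(plan=[[0.9,[-45,-2.7,0],0],[0.9,[-45,-2.7,0],0],[0.9,[-43.2,-2.8,30],0],[0.9,[0,0,40],0],[0.9,[0,0,40],0]])

```text
time: 36.78
position: [517.8, -326.8, 71.2]
tcp_rot: [[-0.064, 0.998, -0.0], [0.998, 0.064, 0.0], [0.0, 0.0, -1.0]]
ft_force: [0.0, -0.3, -1.0]
width: 84.4
finger_force: 0.0
```

>>> step_arm(plan=[[0.9,[0,0,25],0],[0.9,[0,0,10],0],[0.9,[0,0,0],0],[0.6,[0,0,0],0],[0.6,[0,0,0],0]])

```text
time: 37.4
position: [517.7, -327.6, 38.5]
tcp_rot: [[-0.063, 0.998, 0.001], [0.998, 0.063, -0.001], [-0.001, 0.001, -1.0]]
ft_force: [1.0, 0.3, 0.2]
width: 68.1
finger_force: 0.5
```

>>> step_arm(plan=[[0.6,[0,0,0],0],[0.6,[0,0,0],0],[0.6,[0,0,0],0],[0.6,[0,0,0],0],[0.6,[0,0,-10],0]])

```text
time: 38.02
position: [516.9, -327.2, 47.4]
tcp_rot: [[-0.063, 0.998, -0.001], [0.998, 0.063, 0.001], [0.001, -0.001, -1.0]]
ft_force: [-0.8, 0.3, 0.2]
width: 66.0
finger_force: 30.0
```

>>> step_arm(plan=[[0.6,[0,0,-40],0],[0.6,[0,0,-50],0],[0.6,[0,0,-50],0],[0.6,[0,0,0],0],[0.6,[0,0,0],0]])

```text
time: 38.65
position: [516.9, -327.2, 186.8]
tcp_rot: [[-0.063, 0.998, -0.001], [0.998, 0.063, 0.001], [0.001, -0.001, -1.0]]
ft_force: [-0.0, -0.3, -1.3]
width: 66.3
finger_force: 30.0
```

```bash
python3 - <<'E'
from h import *
s=env.state();print(s["position"],shift([598.5,-58.3,190],3.63),s["width"])
E
```

```text
[ 516.87737853 -327.21008541  186.77775417] (array([263.2,  98.4,  -3.1]), np.float64(3.6), np.float64(-0.0004512623139995497)) 66.34016727448683
```

>>> step_arm(plan=[[0.6,[43.9,16.4,0],0],[0.6,[43.9,16.4,0],0],[0.6,[43.9,16.4,0],0],[0.6,[43.9,16.4,0],0],[0.6,[43.9,16.4,0],0]])

```text
time: 39.28
position: [584.9, -101.6, 185.7]
tcp_rot: [[-0.063, 0.998, -0.003], [0.998, 0.063, 0.001], [0.001, -0.003, -1.0]]
ft_force: [1.2, 0.5, -0.4]
width: 66.4
finger_force: 30.0
```

>>> step_arm(plan=[[0.6,[43.7,16.4,0],0],[0.6,[0,0,0],0],[0.6,[0,0,40],0],[0.6,[0,0,40],0],[0.6,[0,0,0],0]])

```text
time: 39.9
position: [596.8, -59.0, 104.0]
tcp_rot: [[-0.062, 0.998, -0.007], [0.998, 0.062, 0.001], [0.001, -0.007, -1.0]]
ft_force: [-0.3, 0.8, -0.1]
width: 66.6
finger_force: 30.0
```

```bash
python3 - <<'E'
from h import *
s=env.state();print(s["position"],shift([598.5,-58.3,63],3.63),s["ft_force"])
E
```

```text
[596.79663133 -59.03985672 103.99674405] (array([ 0.6,  2. , 41. ]), np.float64(3.57), np.float64(-0.0010909728514221335)) [-0.25408042  0.7518162  -0.06716352]
```

>>> step_arm(plan=[[0.6,[0.4,1.5,10],0],[0.6,[0,0,10],0],[0.6,[0,0,8],0],[0.6,[0,0,6],0],[0.6,[0,0,0],0]])

```text
time: 40.52
position: [600.2, -58.0, 73.1]
tcp_rot: [[-0.063, 0.998, -0.001], [0.998, 0.063, 0.0], [0.0, -0.001, -1.0]]
ft_force: [0.7, -0.8, -0.3]
width: 66.7
finger_force: 30.0
```

>>> step_arm(plan=[[0.6,[0,0,3],0],[0.6,[0,0,2],0],[0.6,[0,0,1],0],[0.6,[0,0,0],0],[0.6,[0,0,0],0]])

```text
time: 41.15
position: [600.4, -58.0, 67.5]
tcp_rot: [[-0.063, 0.998, 0.0], [0.998, 0.063, -0.0], [-0.0, 0.0, -1.0]]
ft_force: [-1.1, 0.1, -0.2]
width: 65.8
finger_force: 30.0
```

>>> step_arm(plan=[[0.6,[0,-1.5,0],0],[0.6,[0,0,2],0],[0.6,[0,0,1.5],0],[0.6,[0,0,1],0],[0.6,[0,0,0],0]])

```text
time: 41.78
position: [598.9, -58.1, 62.9]
tcp_rot: [[-0.063, 0.998, -0.0], [0.998, 0.063, -0.0], [-0.0, -0.0, -1.0]]
ft_force: [-0.3, -0.7, -0.6]
width: 66.0
finger_force: 30.0
```

>>> step_arm(plan=[[0.6,[0,0,0.5],0],[0.6,[0,0,0],0],[0.85,[0,0,0],0],[0.85,[0,0,0],0],[0.85,[0,0,0],0]])

```text
time: 42.4
position: [598.9, -58.1, 62.5]
tcp_rot: [[-0.063, 0.998, -0.0], [0.998, 0.063, 0.0], [0.0, -0.0, -1.0]]
ft_force: [0.8, -0.5, -0.5]
width: 80.1
finger_force: 0.0
```

>>> step_arm(plan=[[0.85,[0,0,0],0],[0.85,[0,0,-20],0],[0.85,[0,0,-40],0],[0.85,[0,0,-40],0],[0.85,[0,0,-40],0]])

```text
time: 43.02
position: [598.7, -58.1, 203.8]
tcp_rot: [[-0.063, 0.998, 0.0], [0.998, 0.063, 0.0], [0.0, 0.0, -1.0]]
ft_force: [0.8, -0.1, -0.3]
width: 79.8
finger_force: 0.0
```

>>> step_arm(plan=[[0.9,[-40,-30,0],0],[0.9,[-45,-30,0],0],[0.9,[-45,-30,0],0],[0.9,[0,0,0],0],[0.9,[0,0,0],0]])

```text
time: 43.65
position: [517.5, -193.2, 202.5]
tcp_rot: [[-0.063, 0.998, 0.0], [0.998, 0.063, 0.0], [0.0, 0.0, -1.0]]
ft_force: [0.5, -0.2, -0.7]
width: 84.6
finger_force: 0.0
```

```bash
python3 - <<'E'
from h import *
s=env.state();print(s["position"],s["time"])
t,tm=snap("top")
for c in cups(t,tm): print("top",np.round(c[0],1),c[2].round(1),np.round(c[1],1))
i,im=snap("wrist")
for c in cups(i,im,56,1500): print("wr",np.round(c[0],1),np.round(c[1],1),c[2].round(1),"z80",onz(i,c[0],80).round(1))
cv2.imwrite("pics/w10.png",im[:,:,::-1])
print(shift([442.4,-270.8,38.4],3.63))
E
```

```text
[ 517.48634553 -193.21487371  202.54362578] 43.65
top [386.8 269.9] [ 422.5 -385.7] [29.3 30.2]
top [333.2 261.1] [ 441.3 -270.6] [29.1 29.6]
top [411.7 213.6] [ 544.6 -443.2] [29.1 29.9]
wr [336.4 379.8] [44.5 56.6] [ 546.5 -433.6] z80 [ 544.1 -410. ]
wr [255.7 246.8] [57.8 58.9] [ 447.8 -264.9] z80 [ 452.6 -253.8]
wr [430.2  42.8] [78.  93.1] [603.8 -54.5] z80 [597.1 -59. ]
(array([-73.2, -80.2, 164. ]), np.float64(3.68), np.float64(0.00090196300456009))
```

>>> step_arm(plan=[[0.85,[-24.4,-26.7,0],0],[0.85,[-24.4,-26.7,0],0],[0.85,[-24.4,-26.8,30],0],[0.85,[0,0,40],0],[0.85,[0,0,40],0]])

```text
time: 44.38
position: [442.2, -271.1, 91.4]
tcp_rot: [[-0.064, 0.998, 0.001], [0.998, 0.064, -0.0], [-0.0, 0.001, -1.0]]
ft_force: [0.7, -0.4, 1.1]
width: 79.6
finger_force: 0.0
```

>>> step_arm(plan=[[0.85,[0,0,30],0],[0.85,[0,0,20],0],[0.85,[0,0,4],0],[0.6,[0,0,0],0],[0.6,[0,0,0],0]])

```text
time: 45.0
position: [442.4, -271.7, 39.4]
tcp_rot: [[-0.063, 0.998, 0.001], [0.998, 0.063, -0.001], [-0.001, 0.001, -1.0]]
ft_force: [-0.1, 0.2, -0.1]
width: 65.4
finger_force: 30.0
```

>>> step_arm(plan=[[0.6,[0,0,0],0],[0.6,[0,0,0],0],[0.6,[0,0,0],0],[0.6,[0,0,0],0],[0.6,[0,0,-10],0]])

```text
time: 45.62
position: [441.5, -271.5, 48.5]
tcp_rot: [[-0.063, 0.998, -0.001], [0.998, 0.063, 0.001], [0.001, -0.001, -1.0]]
ft_force: [-0.5, -0.5, -0.9]
width: 65.8
finger_force: 30.0
```

>>> step_arm(plan=[[0.6,[0,0,-40],0],[0.6,[0,0,-50],0],[0.6,[0,0,-60],0],[0.6,[0,0,0],0],[0.6,[0,0,0],0]])

```text
time: 46.25
position: [441.4, -271.4, 198.0]
tcp_rot: [[-0.063, 0.998, -0.001], [0.998, 0.063, 0.0], [0.0, -0.001, -1.0]]
ft_force: [0.2, -0.0, -1.3]
width: 65.7
finger_force: 30.0
```

```bash
python3 - <<'E'
from h import *
s=env.state();print(s["position"],shift([598.5,-58.3,190],3.63),s["width"])
E
```

```text
[ 441.41134809 -271.44826417  197.99009692] (array([202.8, 170.2,   8. ]), np.float64(3.6), np.float64(-0.0004380625431776004)) 65.65634446422783
```

>>> step_arm(plan=[[0.6,[33.8,28.4,0],0],[0.6,[33.8,28.4,0],0],[0.6,[33.8,28.4,0],0],[0.6,[33.8,28.4,0],0],[0.6,[33.8,28.4,0],0]])

```text
time: 46.88
position: [572.9, -92.7, 196.6]
tcp_rot: [[-0.063, 0.998, -0.003], [0.998, 0.063, 0.001], [0.001, -0.003, -1.0]]
ft_force: [-0.3, -0.2, -0.9]
width: 65.7
finger_force: 30.0
```

>>> step_arm(plan=[[0.6,[33.8,28.2,0],0],[0.6,[0,0,0],0],[0.6,[0,0,40],0],[0.6,[0,0,30],0],[0.6,[0,0,0],0]])

```text
time: 47.5
position: [597.1, -59.0, 125.5]
tcp_rot: [[-0.062, 0.998, -0.006], [0.998, 0.062, 0.001], [0.001, -0.006, -1.0]]
ft_force: [-0.3, -0.3, -1.0]
width: 65.6
finger_force: 30.0
```

>>> step_arm(plan=[[0.6,[0,0,0],0],[0.6,[0,0,0],0],[0.6,[0,0,0],0],[0.6,[0,0,0],0],[0.6,[0,0,0],0]])

```text
time: 48.12
position: [598.9, -58.5, 128.6]
tcp_rot: [[-0.063, 0.998, 0.0], [0.998, 0.063, -0.0], [-0.0, 0.0, -1.0]]
ft_force: [0.1, 0.2, -1.2]
width: 65.6
finger_force: 30.0
```

```bash
python3 - <<'E'
from h import *
s=env.state();print(s["position"],shift([598.5,-58.3,83],3.63),s["ft_force"])
E
```

```text
[598.91662309 -58.50754647 128.58667071] (array([ 0.2, -0.4, 45.6]), np.float64(3.61), np.float64(-0.00027808333758929423)) [ 0.09220879  0.18208376 -1.1731652 ]
```

>>> step_arm(plan=[[0.6,[0.2,-0.3,12],0],[0.6,[0,0,12],0],[0.6,[0,0,10],0],[0.6,[0,0,5],0],[0.6,[0,0,0],0]])

```text
time: 48.75
position: [598.5, -58.3, 89.1]
tcp_rot: [[-0.063, 0.998, -0.001], [0.998, 0.063, 0.0], [0.0, -0.001, -1.0]]
ft_force: [0.2, 0.0, -0.8]
width: 65.7
finger_force: 30.0
```

>>> step_arm(plan=[[0.6,[0,0,3],0],[0.6,[0,0,2],0],[0.6,[0,0,1],0],[0.6,[0,0,0.5],0],[0.6,[0,0,0],0]])

```text
time: 49.38
position: [598.7, -58.4, 83.3]
tcp_rot: [[-0.063, 0.998, 0.0], [0.998, 0.063, -0.0], [-0.0, 0.0, -1.0]]
ft_force: [-1.2, 0.3, 3.3]
width: 66.0
finger_force: 30.0
```

>>> step_arm(plan=[[0.6,[0,0,0.5],0],[0.6,[0,0,0],0],[0.85,[0,0,0],0],[0.85,[0,0,0],0],[0.85,[0,0,0],0]])

```text
time: 50.0
position: [598.5, -58.4, 82.2]
tcp_rot: [[-0.063, 0.998, -0.0], [0.998, 0.063, 0.0], [0.0, -0.0, -1.0]]
ft_force: [-0.8, -0.1, 0.3]
width: 79.6
finger_force: 0.0
```

>>> step_arm(plan=[[0.85,[0,0,0],0],[0.85,[0,0,-20],0],[0.85,[0,0,-40],0],[0.85,[0,0,-40],0],[0.85,[0,0,-30],0]])

```text
time: 50.62
position: [598.7, -58.4, 214.3]
tcp_rot: [[-0.063, 0.998, 0.001], [0.998, 0.063, -0.0], [-0.0, 0.001, -1.0]]
ft_force: [-1.0, -1.0, -0.3]
width: 80.0
finger_force: 0.0
```

>>> step_arm(plan=[[0.9,[-40,-30,0],0],[0.9,[-45,-30,0],0],[0.9,[-45,-30,0],0],[0.9,[0,0,0],0],[0.9,[0,0,0],0]])

```text
time: 51.25
position: [517.2, -193.4, 212.5]
tcp_rot: [[-0.063, 0.998, 0.0], [0.998, 0.063, 0.0], [0.0, 0.0, -1.0]]
ft_force: [-0.9, -0.0, -0.1]
width: 84.6
finger_force: 0.0
```

```bash
python3 - <<'E'
from h import *
s=env.state();print(s["position"],s["time"])
t,tm=snap("top")
for c in cups(t,tm): print("top",np.round(c[0],1),c[2].round(1),np.round(c[1],1))
i,im=snap("wrist")
for c in cups(i,im,56,1500): print("wr",np.round(c[0],1),np.round(c[1],1),c[2].round(1),"z100",onz(i,c[0],100).round(1))
print(shift([423.5,-385.8,39],3.63))
E
```

```text
[ 517.20145026 -193.44204138  212.51652801] 51.25
top [386.8 269.9] [ 422.5 -385.8] [29.3 30.3]
top [411.6 213.6] [ 544.5 -443. ] [29.2 29.9]
wr [336.5 377.7] [43.7 54.4] [ 547.1 -440.5] z100 [ 542.7 -397.7]
wr [432.1  41.8] [ 79.2 100.4] [607.9 -52. ] z100 [595.5 -60.2]
(array([-186.6, -106.2,  173.3]), np.float64(3.68), np.float64(0.0008819442423116322))
```

>>> step_arm(plan=[[0.9,[-37.3,-21.2,0],0],[0.9,[-37.3,-21.2,0],0],[0.9,[-37.3,-21.2,0],0],[0.9,[-37.3,-21.2,0],0],[0.9,[-37.4,-21.4,0],0]])

```text
time: 51.98
position: [422.9, -387.0, 212.4]
tcp_rot: [[-0.065, 0.998, 0.0], [0.998, 0.065, 0.0], [0.0, 0.0, -1.0]]
ft_force: [-0.4, 0.4, -0.0]
width: 84.4
finger_force: 0.0
```

>>> step_arm(plan=[[0.9,[0,0,0],0],[0.9,[0,0,40],0],[0.9,[0,0,50],0],[0.9,[0,0,50],0],[0.9,[0,0,20],0]])

```text
time: 52.6
position: [423.0, -384.2, 49.5]
tcp_rot: [[-0.065, 0.998, -0.003], [0.998, 0.065, 0.003], [0.003, -0.002, -1.0]]
ft_force: [-0.2, -1.0, 0.8]
width: 84.4
finger_force: 0.0
```

>>> step_arm(plan=[[0.9,[0,0,13.5],0],[0.9,[0,0,0],0],[0.6,[0,0,0],0],[0.6,[0,0,0],0],[0.6,[0,0,0],0]])

```text
time: 53.22
position: [423.1, -387.0, 39.9]
tcp_rot: [[-0.063, 0.998, 0.001], [0.998, 0.063, -0.001], [-0.001, 0.001, -1.0]]
ft_force: [0.9, 1.2, 5.4]
width: 66.6
finger_force: 30.0
```

>>> step_arm(plan=[[0.6,[0,0,0],0],[0.6,[0,0,0],0],[0.6,[0,0,0],0],[0.6,[0,0,0],0],[0.6,[0,0,0],0]])

```text
time: 53.85
position: [423.1, -387.0, 39.9]
tcp_rot: [[-0.063, 0.998, 0.001], [0.998, 0.063, -0.001], [-0.001, 0.001, -1.0]]
ft_force: [-0.1, 1.2, 7.3]
width: 66.1
finger_force: 30.0
```

>>> step_arm(plan=[[0.6,[0,0,-10],0],[0.6,[0,0,-50],0],[0.6,[0,0,-60],0],[0.6,[0,0,-60],0],[0.6,[0,0,0],0]])

```text
time: 54.48
position: [423.7, -387.8, 224.3]
tcp_rot: [[-0.063, 0.998, 0.006], [0.998, 0.063, -0.006], [-0.007, 0.005, -1.0]]
ft_force: [-0.3, -0.3, -1.6]
width: 66.3
finger_force: 30.0
```

```bash
python3 - <<'E'
from h import *
s=env.state();print(s["position"],shift([598.6,-58.3,210],3.63),s["width"])
E
```

```text
[ 423.66517658 -387.75701364  224.34071245] (array([317.9, 195.2,  13.3]), np.float64(3.6), np.float64(-0.00043852140410225967)) 66.28420672522434
```

>>> step_arm(plan=[[0.6,[39.6,24.4,0],0],[0.6,[39.6,24.4,0],0],[0.6,[39.6,24.4,0],0],[0.6,[39.6,24.4,0],0],[0.6,[39.6,24.4,0],0]])

```text
time: 55.1
position: [532.1, -179.9, 218.1]
tcp_rot: [[-0.063, 0.998, -0.001], [0.998, 0.063, 0.001], [0.001, -0.001, -1.0]]
ft_force: [0.0, -0.7, -0.7]
width: 66.3
finger_force: 30.0
```

>>> step_arm(plan=[[0.6,[39.6,24.4,0],0],[0.6,[39.6,24.4,0],0],[0.6,[39.6,24.4,0],0],[0.6,[0,0,0],0],[0.6,[0,0,40],0]])

```text
time: 55.72
position: [598.4, -58.5, 180.1]
tcp_rot: [[-0.063, 0.998, 0.004], [0.998, 0.063, -0.001], [-0.001, 0.004, -1.0]]
ft_force: [0.6, 0.8, -0.7]
width: 66.2
finger_force: 30.0
```

>>> step_arm(plan=[[0.6,[0,0,32],0],[0.6,[0,0,0],0],[0.6,[0,0,0],0],[0.6,[0,0,0],0],[0.6,[0,0,0],0]])

```text
time: 56.35
position: [597.8, -58.3, 147.9]
tcp_rot: [[-0.063, 0.998, 0.001], [0.998, 0.063, -0.0], [-0.0, 0.001, -1.0]]
ft_force: [-0.3, -0.3, -0.4]
width: 66.2
finger_force: 30.0
```

```bash
python3 - <<'E'
from h import *
s=env.state();print(s["position"],shift([598.6,-59.1,104],3.63),s["ft_force"])
E
```

```text
[597.84560983 -58.30857384 147.86782895] (array([-0.8,  0.6, 43.9]), np.float64(3.61), np.float64(-0.0003771041462815615)) [-0.28033981 -0.29803307 -0.37675404]
```

>>> step_arm(plan=[[0.6,[-0.8,0.6,12],0],[0.6,[0,0,12],0],[0.6,[0,0,9],0],[0.6,[0,0,4],0],[0.6,[0,0,0],0]])

```text
time: 56.98
position: [598.2, -58.9, 109.7]
tcp_rot: [[-0.063, 0.998, -0.0], [0.998, 0.063, 0.0], [0.0, -0.0, -1.0]]
ft_force: [-0.7, -0.4, -0.8]
width: 66.4
finger_force: 30.0
```

>>> step_arm(plan=[[0.6,[0,0,3],0],[0.6,[0,0,2],0],[0.6,[0,0,1],0],[0.6,[0,0,0.5],0],[0.6,[0,0,0],0]])

```text
time: 57.6
position: [598.5, -58.9, 103.9]
tcp_rot: [[-0.063, 0.998, 0.001], [0.998, 0.063, -0.0], [-0.0, 0.001, -1.0]]
ft_force: [-0.6, 1.2, 4.6]
width: 66.6
finger_force: 30.0
```

>>> step_arm(plan=[[0.6,[0,0,0.5],0],[0.6,[0,0,0],0],[0.85,[0,0,0],0],[0.85,[0,0,0],0],[0.85,[0,0,0],0]])

```text
time: 58.22
position: [598.1, -59.0, 102.7]
tcp_rot: [[-0.063, 0.998, -0.001], [0.998, 0.063, -0.0], [0.0, -0.001, -1.0]]
ft_force: [0.8, -0.4, 0.0]
width: 79.7
finger_force: 0.0
```

>>> step_arm(plan=[[0.85,[0,0,0],0],[0.85,[0,0,-20],0],[0.85,[0,0,-40],0],[0.85,[0,0,-40],0],[0.85,[0,0,-30],0]])

```text
time: 58.85
position: [598.3, -59.0, 234.8]
tcp_rot: [[-0.063, 0.998, 0.001], [0.998, 0.063, -0.0], [-0.0, 0.001, -1.0]]
ft_force: [-1.2, 0.5, -0.5]
width: 80.2
finger_force: 0.0
```

>>> step_arm(plan=[[0.9,[-40,-30,0],0],[0.9,[-45,-30,0],0],[0.9,[-45,-30,0],0],[0.9,[0,0,0],0],[0.9,[0,0,0],0]])

```text
time: 59.48
position: [516.8, -194.1, 233.0]
tcp_rot: [[-0.063, 0.998, 0.0], [0.998, 0.063, 0.0], [0.0, 0.0, -1.0]]
ft_force: [-0.0, 0.7, -0.3]
width: 84.4
finger_force: 0.0
```

```bash
python3 - <<'E'
from h import *
s=env.state();print(s["position"],s["time"])
t,tm=snap("top")
for c in cups(t,tm): print("top",np.round(c[0],1),c[2].round(1),np.round(c[1],1))
i,im=snap("wrist")
for c in cups(i,im,56,1500): print("wr",np.round(c[0],1),np.round(c[1],1),c[2].round(1),"z120",onz(i,c[0],120).round(1))
a,am=snap("side");cv2.imwrite("pics/s11.png",np.vstack([cv2.resize(am[120:340,200:440],(654,600))])[:,:,::-1])
print(shift([545.5,-443.2,39],3.63))
E
```

```text
[ 516.81200276 -194.06000571  232.98757896] 59.475
top [411.7 213.6] [ 544.6 -443.1] [29.2 29.8]
wr [430.9  42.3] [ 78.9 103.7] [612.3 -49.3] z120 [594.4 -61.2]
(array([-251.2,   12.3,  193.8]), np.float64(3.7), np.float64(0.0011457357728395484))
```

View pics/s11.png

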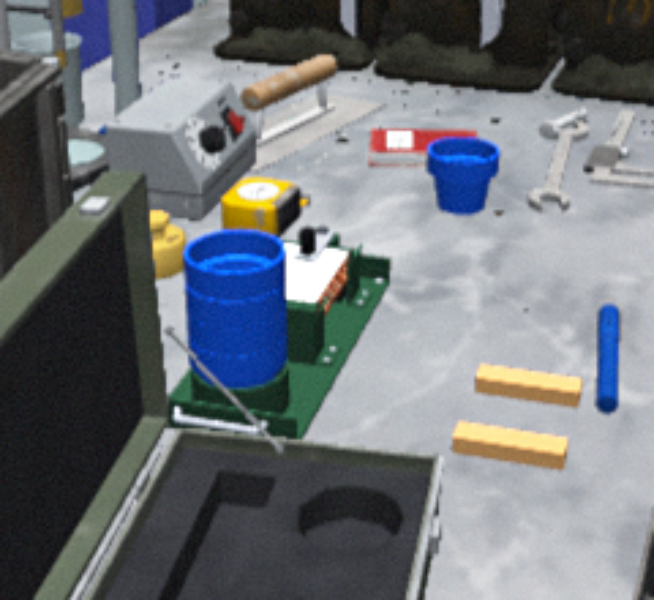

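The side view shows four cups nested upright in the well, the pile flat and the keeper closed. One cup is left, at (463,175) in this picture.

>>> step_arm(plan=[[0.9,[-35.9,1.8,0],0],[0.9,[-35.9,1.8,0],0],[0.9,[-35.9,1.8,0],0],[0.9,[-35.9,1.8,0],0],[0.9,[-35.9,1.8,0],0]])

```text
time: 60.25
position: [537.7, -373.2, 232.7]
tcp_rot: [[-0.064, 0.998, -0.0], [0.998, 0.064, 0.0], [0.0, -0.0, -1.0]]
ft_force: [0.8, 0.4, -0.5]
width: 84.6
finger_force: 0.0
```

>>> step_arm(plan=[[0.9,[-35.9,1.8,0],0],[0.9,[-35.8,1.5,0],0],[0.9,[0,0,30],0],[0.9,[0,0,40],0],[0.9,[0,0,40],0]])

```text
time: 60.88
position: [545.5, -443.4, 121.4]
tcp_rot: [[-0.064, 0.998, -0.0], [0.998, 0.064, 0.0], [0.0, -0.0, -1.0]]
ft_force: [0.1, -1.4, 0.2]
width: 84.5
finger_force: 0.0
```

>>> step_arm(plan=[[0.9,[0,0,20],0],[0.9,[0,0,0],0],[0.9,[0,0,0],0],[0.9,[0,0,0],0],[0.9,[0,0,0],0]])

```text
time: 61.5
position: [544.9, -444.5, 103.9]
tcp_rot: [[-0.063, 0.998, 0.001], [0.998, 0.063, -0.001], [-0.001, 0.001, -1.0]]
ft_force: [-0.7, 0.9, -0.2]
width: 85.0
finger_force: 0.0
```

```bash
python3 - <<'E'
from h import *
s=env.state();print(s["position"],s["joint_pos"].round(1),shift([545.5,-443.2,39],3.63))
E
```

```text
[ 544.9007572  -444.51673367  103.89094519] [-42.2  41.9  64.1   0.   73.9 -45.8] (array([ 1.3,  0.6, 64.9]), np.float64(3.61), np.float64(-0.0003866612110884377))
```

>>> step_arm(plan=[[0.9,[1,0.6,25],0],[0.9,[0,0,25],0],[0.9,[0,0,12],0],[0.9,[0,0,3],0],[0.9,[0,0,0],0]])

```text
time: 62.12
position: [545.5, -443.6, 38.8]
tcp_rot: [[-0.063, 0.998, 0.001], [0.998, 0.063, -0.001], [-0.001, 0.001, -1.0]]
ft_force: [-0.3, -0.6, 0.2]
width: 84.6
finger_force: 0.0
```

>>> step_arm(plan=[[0.6,[0,0,0],0],[0.6,[0,0,0],0],[0.6,[0,0,0],0],[0.6,[0,0,0],0],[0.6,[0,0,0],0]])

```text
time: 62.75
position: [545.4, -443.5, 38.6]
tcp_rot: [[-0.063, 0.998, 0.001], [0.998, 0.063, -0.001], [-0.001, 0.001, -1.0]]
ft_force: [0.5, 1.0, 5.6]
width: 66.1
finger_force: 30.0
```

>>> step_arm(plan=[[0.6,[0,0,0],0],[0.6,[0,0,-10],0],[0.6,[0,0,-50],0],[0.6,[0,0,-60],0],[0.6,[0,0,-60],0]])

```text
time: 63.38
position: [544.9, -443.0, 220.2]
tcp_rot: [[-0.063, 0.998, -0.0], [0.998, 0.063, 0.0], [0.0, -0.0, -1.0]]
ft_force: [-0.1, -1.0, -0.5]
width: 66.3
finger_force: 30.0
```

>>> step_arm(plan=[[0.6,[0,0,-20],0],[0.6,[0,0,0],0],[0.6,[0,0,0],0],[0.6,[0,0,0],0],[0.6,[0,0,0],0]])

```text
time: 64.0
position: [545.1, -443.2, 237.0]
tcp_rot: [[-0.063, 0.998, -0.001], [0.998, 0.063, 0.001], [0.001, -0.001, -1.0]]
ft_force: [-0.9, 0.2, -0.8]
width: 66.2
finger_force: 30.0
```

```bash
python3 - <<'E'
from h import *
s=env.state();print(s["position"],shift([598.5,-58.8,230],3.63),s["width"])
E
```

```text
[ 545.10549959 -443.1619363   237.01760182] (array([380.2,  77.5,   7.3]), np.float64(3.61), np.float64(-0.00035204123672347664)) 66.1776905937337
```

>>> step_arm(plan=[[0.6,[38,7.8,0],0],[0.6,[38,7.8,0],0],[0.6,[38,7.8,0],0],[0.6,[38,7.8,0],0],[0.6,[38,7.8,0],0]])

```text
time: 64.62
position: [572.1, -249.9, 237.7]
tcp_rot: [[-0.063, 0.998, -0.0], [0.998, 0.063, 0.0], [0.0, -0.0, -1.0]]
ft_force: [0.3, 0.1, -0.7]
width: 65.4
finger_force: 30.0
```

>>> step_arm(plan=[[0.6,[38,7.7,0],0],[0.6,[38,7.7,0],0],[0.6,[38,7.7,0],0],[0.6,[38,7.7,0],0],[0.6,[38,7.7,0],0]])

```text
time: 65.25
position: [598.6, -57.9, 237.8]
tcp_rot: [[-0.063, 0.998, -0.0], [0.998, 0.063, 0.0], [0.0, -0.0, -1.0]]
ft_force: [0.5, -0.1, 0.2]
width: 66.2
finger_force: 30.0
```

>>> step_arm(plan=[[0.6,[0,0,0],0],[0.6,[0,0,40],0],[0.6,[0,0,29],0],[0.6,[0,0,0],0],[0.6,[0,0,0],0]])

```text
time: 65.88
position: [599.1, -59.7, 170.3]
tcp_rot: [[-0.062, 0.998, 0.002], [0.998, 0.062, -0.0], [-0.0, 0.002, -1.0]]
ft_force: [0.5, -0.4, -0.4]
width: 65.9
finger_force: 30.0
```

```bash
python3 - <<'E'
from h import *
s=env.state();print(s["position"],shift([598.5,-58.8,123],3.63),s["ft_force"])
E
```

```text
[599.10671587 -59.68408554 170.31748514] (array([ 0.9, -0.6, 47.3]), np.float64(3.58), np.float64(-0.000821049051791448)) [ 0.47069154 -0.35977102 -0.43352532]
```

>>> step_arm(plan=[[0.6,[0.4,-0.3,12],0],[0.6,[0,0,12],0],[0.6,[0,0,10],0],[0.6,[0,0,5],0],[0.6,[0,0,0],0]])

```text
time: 66.5
position: [598.2, -58.8, 129.6]
tcp_rot: [[-0.063, 0.998, -0.001], [0.998, 0.063, 0.0], [0.0, -0.001, -1.0]]
ft_force: [-0.8, 0.1, 0.4]
width: 66.5
finger_force: 30.0
```

>>> step_arm(plan=[[0.6,[0,0,3],0],[0.6,[0,0,2],0],[0.6,[0,0,1],0],[0.6,[0,0,0.8],0],[0.6,[0,0,0],0]])

```text
time: 67.12
position: [598.3, -58.8, 123.1]
tcp_rot: [[-0.063, 0.998, -0.0], [0.998, 0.063, 0.0], [0.0, -0.0, -1.0]]
ft_force: [-0.5, -0.4, -0.6]
width: 66.3
finger_force: 30.0
```

>>> step_arm(plan=[[0.6,[0,0,1],0],[0.6,[0,0,0],0],[0.85,[0,0,0],0],[0.85,[0,0,0],0],[0.85,[0,0,0],0]])

```text
time: 67.75
position: [598.3, -58.8, 122.0]
tcp_rot: [[-0.063, 0.998, -0.0], [0.998, 0.063, -0.0], [-0.0, -0.0, -1.0]]
ft_force: [-0.0, 0.6, 0.5]
width: 79.8
finger_force: 0.0
```

>>> step_arm(plan=[[0.85,[0,0,0],0],[0.85,[0,0,-20],0],[0.85,[0,0,-40],0],[0.85,[0,0,-40],0],[0.85,[0,0,-30],0]])

```text
time: 68.38
position: [598.4, -58.8, 254.0]
tcp_rot: [[-0.063, 0.998, 0.001], [0.998, 0.063, -0.0], [-0.0, 0.001, -1.0]]
ft_force: [0.7, -0.4, 0.2]
width: 79.9
finger_force: 0.0
```

>>> step_arm(plan=[[0.9,[-40,-30,0],0],[0.9,[-45,-30,0],0],[0.9,[-45,-30,0],0],[0.9,[0,0,0],0],[0.9,[0,0,0],0]])

```text
time: 69.0
position: [516.9, -193.9, 252.2]
tcp_rot: [[-0.063, 0.998, 0.0], [0.998, 0.063, 0.0], [0.0, 0.0, -1.0]]
ft_force: [0.8, 0.4, 1.7]
width: 84.8
finger_force: 0.0
```

```bash
python3 - <<'E'
from h import *
s=env.state();print(s["position"],s["time"],s["ft_force"])
a,am=snap("side");i,im=snap("wrist")
cv2.imwrite("pics/s12.png",np.hstack([cv2.resize(am[120:320,220:400],(360,400)),cv2.resize(im[0:330,250:550],(364,400))])[:,:,::-1])
E
```

```text
[ 516.92930282 -193.85653937  252.22608565] 69.0 [0.77032575 0.40164369 1.71969246]
```

View pics/s12.png

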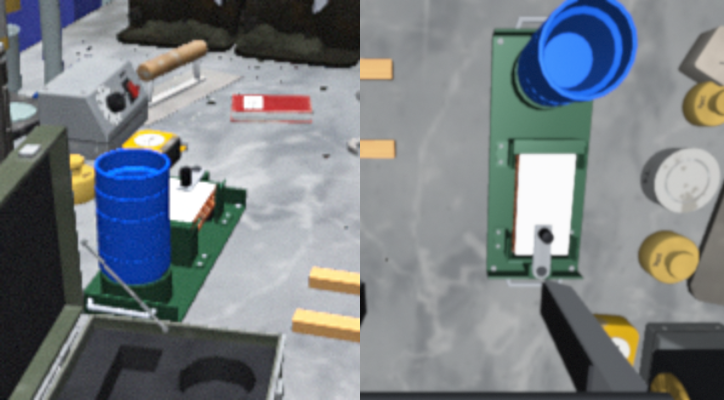

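The side crop shows all five cups nested upright in the well, with the stack running from (135,160) to (135,280). The wrist crop shows the pile flat at (545,205) and the keeper straight at (543,255). The gripper is clear, so I'm handing in.

```bash
python3 -c "
from cell import env
print(env.job_done())"
```

```text
the job is handed in; nothing more can be done
None
```

I handed the job in at 69 s of the 210 s allowed: the four tiles lie flat in the bay under the lip, the keeper is turned straight over them, and all five cups stand nested in the well. The last pictures show this, but the hand-in returned no verdict.

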